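# Clamp the amplifier and fit the twist-lock fuse carriers

### The job

Get the amplifier test bay ready: first throw the toggle clamp fully shut on the amplifier, using the extension bar on its short lever (never push the lever with the gripper itself). Lay the bar back in its own marked place in the tool rack, and fit every loose fuse carrier in a socket of the power box, only once the clamp is shut: lugs in the notches, push down against the spring, quarter-turn clockwise to the stop and let go so that it locks. Leave the other things on the bench where they are.

Things in the scene. Friction and masses are not known exactly. Their poses are not given: they have to be found in the camera images.
- carrier1: Loose black twist-lock fuse carrier, 0.12 kg, standing upright. Plug 38 diameter, z 0 to 16; at its very bottom two brass lugs 6 high, 9 wide, reaching 28 from the axis along +x and -x; head 66 diameter, z 16 to 24; finger wing to hold it by, 48 long (x), 14 wide (y), z 24 to 56. Origin: axis, bottom of plug; z up. A half turn about z changes nothing. Any carrier fits any socket.
- carrier2: Loose fuse carrier exactly like carrier1, same origin and axes; two or three of the three are present.
- carrier3: Loose fuse carrier exactly like carrier1, same origin and axes; two or three of the three are present.
- power_box: Fixed grey bench power box, 112 (x) by 256 (y), housing top 24 up, with three round sockets, 76 diameter, in a row along y, rising to 50. Origin under its centre on the bench. In every socket the two lug notches lie along the box's +x and -x (white mark on the housing beside each); bore 43 diameter, notches 14 wide. A sprung brass disc lies inside each.
- socket1 (a point): Centre of a socket's mouth, level with its top face, 50 above the bench; axes as power_box. A carrier let in with its lugs in the notches rests on the spring, its origin 7 below this point, and cannot turn there. Push it down until its head meets the top face (origin 16 below; spring 3 N rising to 10 N), keep it down and turn it clockwise seen from above, 80 deg, to a stop (82 to 86 deg).
- socket2 (a point): A second socket like socket1 (same point and axes). Turning needs the carrier's origin 14 or more below this point and is blocked anticlockwise. Let go after the turn: the spring lifts the carrier into the locking recess, its origin then 10 below this point and its x axis 74 to 86 deg clockwise of the box's x.
- socket3 (a point): The third socket, like socket1 and socket2 (same point, axes and behaviour).
- bar: Loose extension bar, dark steel with black rubber sleeve, 180 long (x from -90 to +90), 22 high, 0.22 kg, lying on the bench. Origin: middle of its underside; centre of mass near it. Shaft 20 wide from x -90 to +40; at the +x end a fork: two prongs, each 7 thick and 38 long (x 52 to 90), 16 gap between them, 30 wide over all.
- cradle: Fixed test cradle: finned aluminium amplifier (170 x 240 x 66 high) with a side-throw toggle clamp in front. Origin on the bench under the clamp's pivot; +x points from pivot to amplifier, whose face is 105 away. Steel base plate 12 thick, reaching 20 from the pivot on the -x side.
- clamp_pivot (a point): On the vertical pivot axis of the clamp lever, 45 above the bench; axes as the cradle. Red pivot hub 26 diameter, top 62 up.
- clamp_lever (a joint): Clamp lever angle about the vertical pivot (rad), grows anticlockwise seen from above: 0 open, 1.6 fully shut against its stop. It resists with up to 1.0 N m; dead point at 1.25: before it the lever springs back open, beyond it it snaps shut and stays (0.6 N m).
- lever_blade: The lever's short flat steel blade, 8 thick, 10 to 50 out from the pivot along this body's +x, 22 to 62 above the bench. Origin on the pivot axis at bench level; +x points outward (open: 2.34 rad anticlockwise of the cradle's x, towards the robot). The bar's fork drops over it from above, a prong each side, as an extension: bar origin 110 out, fork towards the pivot.
- tool_rack: Plywood tool rack lying on the bench, fixed, 250 (x) by 185 (y), board 6 thick: three places side by side, each with a white picture plate at its -x end. The bar's place is the widest and the only empty one, at the -y edge; a screwdriver and a spanner fill the others. Origin on the bench under the middle of the bar's place.
- bar_slot (a point): Centre of the floor of the bar's place, 6 above the bench; axes as tool_rack. 210 long (x) by 40 wide (y), wooden edges 10 high at both ends, and along the sides only over the outer 44 at each end, so fingers pass beside the bar's middle. The bar may lie either way round.
- multimeter: Bystander, leave alone: yellow hand multimeter, 150 x 75 x 35, lying flat.
- tape_measure: Bystander, leave alone: black and yellow tape measure, 65 x 38 x 62 high.
- knob_cap: Bystander, leave alone: small black knob cap, 30 diameter, 22 high.
- screwdriver: Bystander, leave alone: loose screwdriver, 200 long, lying near the robot (not the fixed one in the rack).
- relay: Bystander, leave alone: small black relay, 28 x 28 x 25.
- washer_tin: Bystander, leave alone: small round steel tin, 46 diameter, 24 high.
Things that resemble listed ones, but are neither listed nor needed, are in the scene too. There is more than one size of the bar; the job needs the largest.

How it is judged:
On the way, in this order (a step that is already met when the one before it is completed fails the run):
1. the toggle clamp is thrown past its dead point and fully shut, before the carriers are fitted (value of joint clamp_lever above 1.5 rad), for 0.2 s.
2. every fuse carrier present is locked in a socket (((horizontal distance between carrier1 and socket1 below 0.004 m and z of carrier1 in the frame of socket1 between -0.0135 and -0.0075 m and angle between the x axis of carrier1 and the x axis of power_box, either way round above 1.2 rad and angle between carrier1's own z axis and vertical below 0.1 rad) or (horizontal distance between carrier1 and socket2 below 0.004 m and z of carrier1 in the frame of socket2 between -0.0135 and -0.0075 m and angle between the x axis of carrier1 and the x axis of power_box, either way round above 1.2 rad and angle between carrier1's own z axis and vertical below 0.1 rad) or (horizontal distance between carrier1 and socket3 below 0.004 m and z of carrier1 in the frame of socket3 between -0.0135 and -0.0075 m and angle between the x axis of carrier1 and the x axis of power_box, either way round above 1.2 rad and angle between carrier1's own z axis and vertical below 0.1 rad)) and ((horizontal distance between carrier2 and socket1 below 0.004 m and z of carrier2 in the frame of socket1 between -0.0135 and -0.0075 m and angle between the x axis of carrier2 and the x axis of power_box, either way round above 1.2 rad and angle between carrier2's own z axis and vertical below 0.1 rad) or (horizontal distance between carrier2 and socket2 below 0.004 m and z of carrier2 in the frame of socket2 between -0.0135 and -0.0075 m and angle between the x axis of carrier2 and the x axis of power_box, either way round above 1.2 rad and angle between carrier2's own z axis and vertical below 0.1 rad) or (horizontal distance between carrier2 and socket3 below 0.004 m and z of carrier2 in the frame of socket3 between -0.0135 and -0.0075 m and angle between the x axis of carrier2 and the x axis of power_box, either way round above 1.2 rad and angle between carrier2's own z axis and vertical below 0.1 rad)) and ((horizontal distance between carrier3 and socket1 below 0.004 m and z of carrier3 in the frame of socket1 between -0.0135 and -0.0075 m and angle between the x axis of carrier3 and the x axis of power_box, either way round above 1.2 rad and angle between carrier3's own z axis and vertical below 0.1 rad) or (horizontal distance between carrier3 and socket2 below 0.004 m and z of carrier3 in the frame of socket2 between -0.0135 and -0.0075 m and angle between the x axis of carrier3 and the x axis of power_box, either way round above 1.2 rad and angle between carrier3's own z axis and vertical below 0.1 rad) or (horizontal distance between carrier3 and socket3 below 0.004 m and z of carrier3 in the frame of socket3 between -0.0135 and -0.0075 m and angle between the x axis of carrier3 and the x axis of power_box, either way round above 1.2 rad and angle between carrier3's own z axis and vertical below 0.1 rad))), for 0.2 s.
At the end, for the whole second after the job is handed in: Clamp shut (joint above 1.5); bar flat in its rack place (18 mm along, 9 across, 0.15 rad, at most 5 mm up, either way round); every carrier within 4 mm of a socket axis, origin 7.5 to 13.5 mm below its top face, over 1.2 rad from the notches, upright; all at rest (all of step 2 and value of joint clamp_lever above 1.5 rad and x of bar in the frame of bar_slot between -0.018 and 0.018 m and y of bar in the frame of bar_slot between -0.009 and 0.009 m and z of bar in the frame of bar_slot below 0.005 m and angle between the x axis of bar and the x axis of tool_rack, either way round below 0.15 rad and angle between bar's own z axis and vertical below 0.15 rad and linear speed of each of bar, carrier1, carrier2, carrier3 below 0.02 m/s); the robot touches nothing.
It fails at once if the clamp lever is pushed with the gripper or the arm instead of the bar (contact force between any of the fingers, the arm and lever_blade above 2 N).
It fails at once if a carrier is locked in while the clamp is still open (value of joint clamp_lever below 1 rad and (((horizontal distance between carrier1 and socket1 below 0.004 m and z of carrier1 in the frame of socket1 between -0.0135 and -0.0075 m and angle between the x axis of carrier1 and the x axis of power_box, either way round above 1.2 rad and angle between carrier1's own z axis and vertical below 0.1 rad) or (horizontal distance between carrier1 and socket2 below 0.004 m and z of carrier1 in the frame of socket2 between -0.0135 and -0.0075 m and angle between the x axis of carrier1 and the x axis of power_box, either way round above 1.2 rad and angle between carrier1's own z axis and vertical below 0.1 rad) or (horizontal distance between carrier1 and socket3 below 0.004 m and z of carrier1 in the frame of socket3 between -0.0135 and -0.0075 m and angle between the x axis of carrier1 and the x axis of power_box, either way round above 1.2 rad and angle between carrier1's own z axis and vertical below 0.1 rad)) or ((horizontal distance between carrier2 and socket1 below 0.004 m and z of carrier2 in the frame of socket1 between -0.0135 and -0.0075 m and angle between the x axis of carrier2 and the x axis of power_box, either way round above 1.2 rad and angle between carrier2's own z axis and vertical below 0.1 rad) or (horizontal distance between carrier2 and socket2 below 0.004 m and z of carrier2 in the frame of socket2 between -0.0135 and -0.0075 m and angle between the x axis of carrier2 and the x axis of power_box, either way round above 1.2 rad and angle between carrier2's own z axis and vertical below 0.1 rad) or (horizontal distance between carrier2 and socket3 below 0.004 m and z of carrier2 in the frame of socket3 between -0.0135 and -0.0075 m and angle between the x axis of carrier2 and the x axis of power_box, either way round above 1.2 rad and angle between carrier2's own z axis and vertical below 0.1 rad)) or ((horizontal distance between carrier3 and socket1 below 0.004 m and z of carrier3 in the frame of socket1 between -0.0135 and -0.0075 m and angle between the x axis of carrier3 and the x axis of power_box, either way round above 1.2 rad and angle between carrier3's own z axis and vertical below 0.1 rad) or (horizontal distance between carrier3 and socket2 below 0.004 m and z of carrier3 in the frame of socket2 between -0.0135 and -0.0075 m and angle between the x axis of carrier3 and the x axis of power_box, either way round above 1.2 rad and angle between carrier3's own z axis and vertical below 0.1 rad) or (horizontal distance between carrier3 and socket3 below 0.004 m and z of carrier3 in the frame of socket3 between -0.0135 and -0.0075 m and angle between the x axis of carrier3 and the x axis of power_box, either way round above 1.2 rad and angle between carrier3's own z axis and vertical below 0.1 rad)))).
It fails at once if a bystander is moved more than 40 mm (distance of any of multimeter, tape_measure, knob_cap, screwdriver, relay, washer_tin from where it was at the start of the episode above 0.04 m).
Of carrier1, carrier2, carrier3 only 2 to 3 are there at a start; the rules pass over those that are not, and their reading is None.
At some moment in a run one of bar, carrier1, carrier2, carrier3 may be knocked a few centimetres aside while the robot is not near it.
It also fails if it takes over 210 s, if anything falls off the work surface, if the arm or the gripper's body presses on something with over 40 N, if the wrist force passes 120 N, or if a joint passes its speed limit or range.

### The arm

A 7-joint arm with a two-finger parallel gripper is mounted at the origin on the work surface. World frame = base frame: x ahead of the robot, y to its left, z up, the work surface at z = 0. Lengths are in m, angles in rad, forces in N, time in s.
With the tool pointing down it reaches from about 0.4 to 0.85 m from the base axis. Payload 10.4 kg.
Tool frame: the origin (TCP) lies midway between the tips of the shut fingers; the grasp point (between the pads) lies manip.grip_depth behind it (manip.grip_depth is the distance from the TCP to the grasp point, in m); z points along the fingers, x is the direction in which the jaws open and shut, and the axes are right-handed (so a half turn about z gives the same grasp; the last joint's range is limited). The gripper opens to 85 mm and grips with 20 to 120 N. Pads are 22 mm wide; open, the fingers measure 114 mm over their backs; the gripper's body (76 mm by 85 mm) begins 54 mm behind the grasp point. The pads swing forward as they close: fully open they stand 13 mm farther back than shut.
Start: joints at [-1.245, 0.332, -0.065, 1.46, 0.022, 1.35, -0.088], TCP at [0.214, 0.587, 0.231] pointing down, gripper open.
Joint ranges: [-2.6, 2.6], [-0.5, 2.12], [-1.47, 1.34], [0.16, 2.42], [-1.27, 4.41], [0.06, 2.06], [-2.6, 2.6]. Speed limits (rad/s): [2.22, 2.22, 2.79, 2.79, 3.14, 3.14, 3.14].

### API

Orientations are given as a unit quaternion [x, y, z, w].
In Python, from workcell import manip gives the robot as it stands. The module is installed in compiled form; this text tells all that it offers.
- The arm moves only by the tool send_rows, never from a script. Its argument "steps" is a list of rows, each a list of 2 entries, a list of its own where there are three numbers: the shift along the tool's x, y, z in m, then the turn about the tool's z in rad. In form: [[[x, y, z], spin], ...]. A call has exactly 8 rows; each row is the pose to reach, as a shift and turn from the pose commanded when the call began, along the tool's axes at that moment; what a row does not reach only later rows make up. A row lasts 1/8 s, in which the tool goes at most 62.5 mm and 10.7 degrees, less where a joint would pass 70% of its speed; a pose out of reach is approached as far as the arm can. A call with a gripper value outside its range is refused whole. "hand" is the opening, from 0 (shut) to 1 (fully open), set as the call begins (left out, the last holds). The fingers move at their own pace and stop on an object; "force" is the grip in N (left out, the last holds). Time passes only in rows, so rows that repeat a pose let the fingers close, or fill a call up. It gives the time, the measured TCP pose, the force and the opening at its end, in the units of the state.
- manip.get_obs(): the state, without advancing time (a new reading comes with each control period).
- manip.camera(name): name is "side" or "top" or "wrist"; returns (picture, depth): 400x640x3 uint8, red, green, blue; 400x640 float32, m along the optical axis (not along the pixel's ray), 0 where there is no reading.
- manip.camera_info(name): a dict with "intrinsics" (3x3 intrinsics, pixels), "pose" (4x4, takes a point from camera to world coordinates); the wrist camera has in their place "T_tool_cam" (4x4, takes a point from camera to tool coordinates, whose origin is the TCP and whose axes are the tool frame's). Camera axes: x right, y up, looking along -z (the intrinsics and any distortion apply to the point x, -y, -z); pixel columns grow to the right and rows downward; lengths in m; the calibration is good to about 2 mm. A picture is of the moment at which its call begins: read the wrist's pose just before it. camera_info takes no time and is no camera call.
- manip.hand_in(): hands the job in, once; it reports no verdict.
The state is a dict: "clock": time; "joint_pos": joint angles; "joint_velocities": joint speeds; "tau": joint torques, N m; "position": TCP position; "ee_rot": TCP orientation; "ft_force": force on the tool from outside, world axes, zero at the start; "torque": the same for the moment, N m; "grip_width": opening from 0.0 (shut) to 1.0 (fully open).
Only numpy, scipy, OpenCV 4.12 (cv2) and the standard library are available. Lean on these libraries where they do the work, as an engineer would, in place of code of your own. Each camera call takes 0.05 s, during which the arm holds its last target.

## Working session

There is one attempt and no reset: what is moved stays moved. The work goes in short steps, Python scripts to look and compute and a tool call to move; the robot and the scene stay as the last step left them, time stands still between calls to the robot, and variables do not carry over. Pictures are saved under pics/ and viewed, and the job is handed in when it is done.

Besides the shell and the picture viewer there is one more tool, called after "Request:" in YAML: its name, and indented under it one key for each argument. send_rows: Moves the arm, as the interface text tells. Its arguments: {"type":"object","properties":{"steps":{"type":"array"},"hand":{"type":"number"},"force":{"type":"number"}},"required":["steps"]}

```bash
ls; mkdir -p pics
python3 - <<'E'
from workcell import manip
import cv2,numpy as np
print(manip.get_obs(), manip.grip_depth)
for n in ("top","side","wrist"):
    p,d=manip.camera(n); cv2.imwrite(f"pics/a_{n}.png",p[:,:,::-1]); np.save(f"a_{n}.npy",d)
    i=manip.camera_info(n); print(n,{k:np.round(np.array(v),4).tolist() if not isinstance(v,str) else v for k,v in i.items()})
E
```

```text
pics
{'clock': 0.0, 'joint_pos': array([-1.24457533,  0.33287457, -0.06470231,  1.46092031,  0.02158214,
        1.34992756, -0.08849218]), 'joint_velocities': array([ 0.00130279,  0.00041766,  0.00185972,  0.00038236,  0.00129949,
       -0.00119029, -0.00151821]), 'tau': array([ 2.97301822e-04, -6.25431418e+01,  4.91235266e-02, -3.91618180e+01,
        1.61350658e-02,  9.49985959e-03, -1.12165500e-05]), 'position': array([0.21348857, 0.58700684, 0.23052429]), 'ee_rot': array([ 8.19073967e-01,  5.73687477e-01, -5.73356146e-04,  4.31435936e-04]), 'ft_force': array([-0.14415997, -1.18539442, -0.16567205]), 'torque': array([-0.03208679, -0.00418399, -0.00895363]), 'grip_width': 0.9984593378501949} 0.0187
top {'intrinsics': [[486.3876, 0.0, 318.1076], [0.0, 486.3876, 205.3295], [0.0, 0.0, 1.0]], 'pose': [[-0.0109, 0.9875, -0.1572, 0.2891], [-0.9998, -0.0134, -0.0151, -0.0304], [-0.0171, 0.157, 0.9874, 1.6006], [0.0, 0.0, 0.0, 1.0]]}
side {'intrinsics': [[514.0519, 0.0, 312.9456], [0.0, 514.0519, 203.9569], [0.0, 0.0, 1.0]], 'pose': [[0.6995, 0.4653, -0.5424, -0.3279], [-0.7146, 0.4608, -0.5263, -0.8292], [0.0051, 0.7557, 0.6549, 1.0818], [0.0, 0.0, 0.0, 1.0]]}
wrist {'intrinsics': [[298.8943, 0.0, 319.9702], [0.0, 298.8943, 197.3838], [0.0, 0.0, 1.0]], 'T_tool_cam': [[1.0, 0.0001, 0.0001, 0.0001], [0.0002, -0.9575, -0.2884, -0.0736], [0.0001, 0.2884, -0.9575, -0.1425], [0.0, 0.0, 0.0, 1.0]]}
```

View pics/a_top.png

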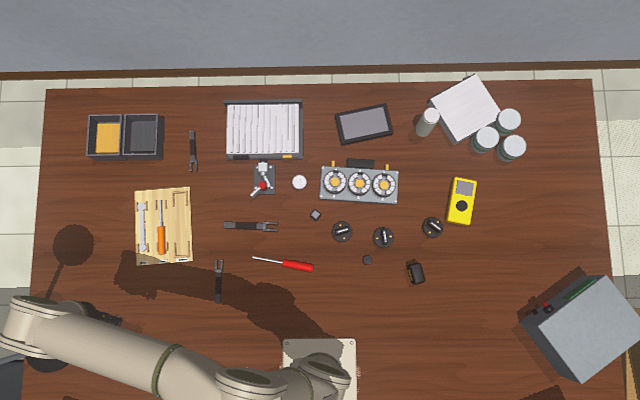

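View pics/a_side.png

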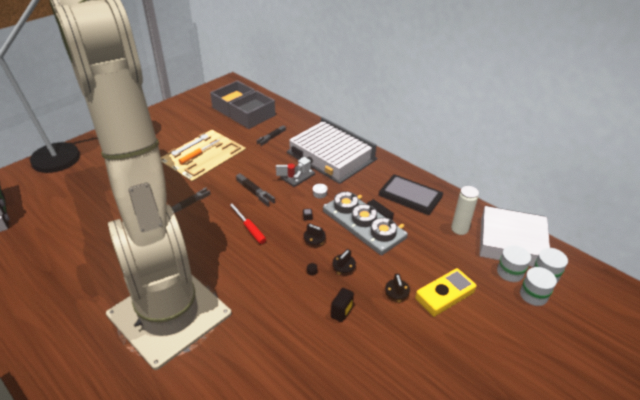

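View pics/a_wrist.png

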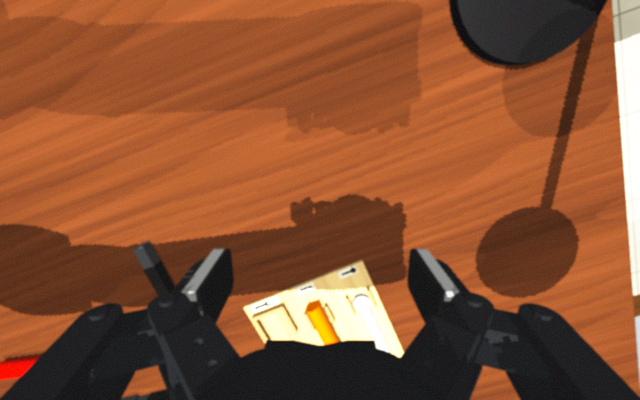

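```bash
cat > h.py <<'E'
from workcell import manip
import cv2,numpy as np
from scipy.spatial.transform import Rotation as R
def toolT(o=None):
    o=o or manip.get_obs(); T=np.eye(4); T[:3,:3]=R.from_quat(o['ee_rot']).as_matrix(); T[:3,3]=o['position']; return T
def shot(n):
    i=manip.camera_info(n)
    P=np.array(i['pose']) if 'pose' in i else toolT()@np.array(i['T_tool_cam'])
    p,d=manip.camera(n)
    return p[:,:,::-1].copy(),d,np.array(i['intrinsics']),P,i
def ray(uv,K,P):
    uv=np.atleast_2d(uv).astype(float)
    d=np.c_[(uv[:,0]-K[0,2])/K[0,0],-(uv[:,1]-K[1,2])/K[1,1],-np.ones(len(uv))]
    return P[:3,3],d@P[:3,:3].T
def onplane(uv,z,K,P):
    o,d=ray(uv,K,P); t=(z-o[2])/d[:,2]; return o+d*t[:,None]
def cloud(D,K,P):
    v,u=np.mgrid[:D.shape[0],:D.shape[1]]
    o,d=ray(np.c_[u.ravel(),v.ravel()],K,P)
    X=o+d*D.ravel()[:,None]; X[D.ravel()==0]=np.nan
    return X.reshape(D.shape+(3,))
def proj(X,K,P):
    q=(np.atleast_2d(X)-P[:3,3])@P[:3,:3]; 
    return np.c_[K[0,2]+K[0,0]*q[:,0]/-q[:,2],K[1,2]-K[1,1]*q[:,1]/-q[:,2]]
def ortho(img,X,x0,x1,y0,y1,s):
    """metric top-down map: rows x (up), cols -y"""
E
python3 - <<'E'
from h import *
i=manip.camera_info("top");K=np.array(i['intrinsics']);P=np.array(i['pose']);print([k for k in i])
im=cv2.imread('pics/a_top.png')
c=im[140:300,120:300]; cv2.imwrite('pics/c1.png',cv2.resize(c,None,fx=4,fy=4,interpolation=cv2.INTER_CUBIC))
c=im[150:290,300:480]; cv2.imwrite('pics/c2.png',cv2.resize(c,None,fx=4,fy=4,interpolation=cv2.INTER_CUBIC))
for n,uv,z in [("bar",(250,226),.02),("barR",(278,227),.02),("barL",(224,225),.02),("b2",(193,150),.02),("b3",(219,280),.02),("c1",(342,231),.05),("c2",(383,237),.05),("c3",(432,226),.05),("s",(335,182),.05),("s",(360,183),.05),("s",(384,184),.05),("hub",(263,186),.06),("rack",(183,225),.01)]:
    print(n,np.round(onplane(uv,z,K,P)[0],3))
E
```

```text
['intrinsics', 'pose']
bar [0.475 0.218 0.02 ]
barR [0.471 0.126 0.02 ]
barL [0.48  0.303 0.02 ]
b2 [0.735 0.413 0.02 ]
b3 [0.301 0.316 0.02 ]
c1 [ 0.452 -0.082  0.05 ]
c2 [ 0.431 -0.212  0.05 ]
c3 [ 0.464 -0.37   0.05 ]
s [ 0.612 -0.062  0.05 ]
s [ 0.608 -0.143  0.05 ]
s [ 0.603 -0.221  0.05 ]
hub [0.6   0.171 0.06 ]
rack [0.483 0.441 0.01 ]
```

View pics/c1.png

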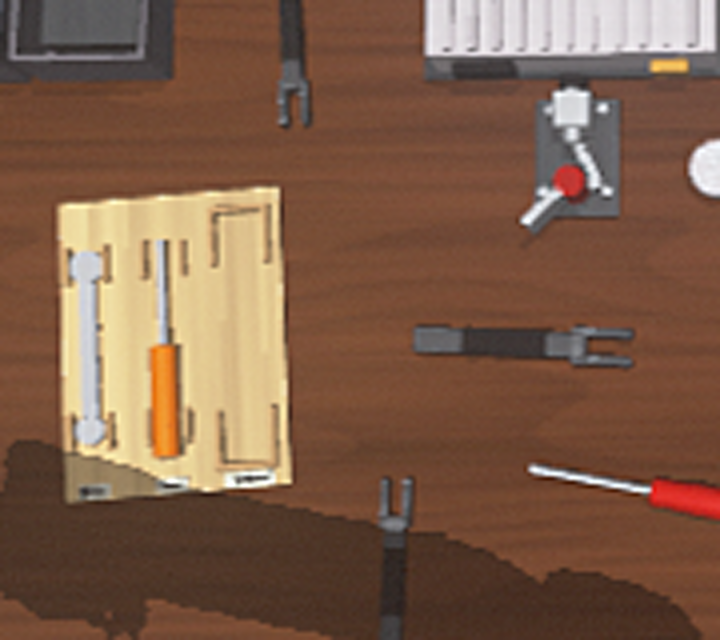

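View pics/c2.png

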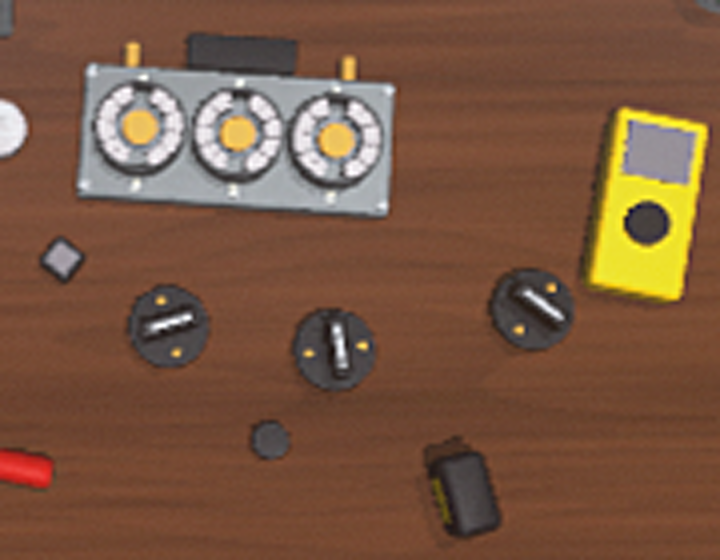

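```bash
cat >> h.py <<'E'
def yaw(o=None):
    T=toolT(o); return np.degrees(np.arctan2(T[1,0],T[0,0]))
def go(x,y,z,yw,T=None,y0=None):
    o=manip.get_obs(); T=toolT(o)
    d=T[:3,:3].T@(np.array([x,y,z])-T[:3,3]); s=-(yw-yaw(o)); s=(s+180)%360-180
    print("pos",np.round(T[:3,3],4),"yaw",round(yaw(o),2),"z",np.round(T[:3,2],4),"-> shift",np.round(d,4),"spin",round(np.radians(s),4),"j7",np.round(o['joint_pos'],2)[[0,6]],"t",o['clock'])
E
python3 -c "
from h import *
go(.52,.24,.30,0)"
```

```text
pos [0.2135 0.5871 0.2307] yaw 70.02 z [-3.0e-04 -1.1e-03 -1.0e+00] -> shift [-0.2215  0.4067 -0.069 ] spin 1.222 j7 [-1.24 -0.09] t 0.15
```

Request:
send_rows:
  steps:
    - [[-0.028,0.05,-0.01],0.15]
    - [[-0.055,0.1,-0.02],0.3]
    - [[-0.083,0.15,-0.03],0.46]
    - [[-0.11,0.2,-0.04],0.61]
    - [[-0.14,0.255,-0.05],0.77]
    - [[-0.17,0.31,-0.06],0.93]
    - [[-0.2,0.36,-0.065],1.08]
    - [[-0.2215,0.4067,-0.069],1.222]

```text
clock: 1.15
position: [0.5213, 0.2379, 0.3008]
ee_rot: [1.0, -0.003, 0.0, -0.0]
ft_force: [1.0, 0.3, 0.3]
grip_width: 1.004
```

Request:
send_rows:
  steps:
    - [[0,0,0],0]
    - [[0,0,0],0]
    - [[0,0,0],0]
    - [[0,0,0],0]
    - [[0,0,0],0]
    - [[0,0,0],0]
    - [[0,0,0],0]
    - [[0,0,0],0]

```text
clock: 2.15
position: [0.5201, 0.2402, 0.3003]
ee_rot: [1.0, 0.0, -0.0, -0.0]
ft_force: [0.6, 0.4, 1.5]
grip_width: 1.002
```

```bash
cat > look.py <<'E'
import sys
from h import *
n=sys.argv[1]
im,D,K,P,i=shot("wrist"); cv2.imwrite(f'pics/{n}.png',im); np.savez(f'{n}.npz',im=im,D=D,K=K,P=P)
go(0,0,0,0)
E
python3 look.py w1
```

```text
pos [0.5201 0.2402 0.3003] yaw -0.0 z [-0.  0. -1.] -> shift [-0.5201  0.2402  0.3003] spin -0.0 j7 [-0.81 -0.46] t 2.2
```

View pics/w1.png

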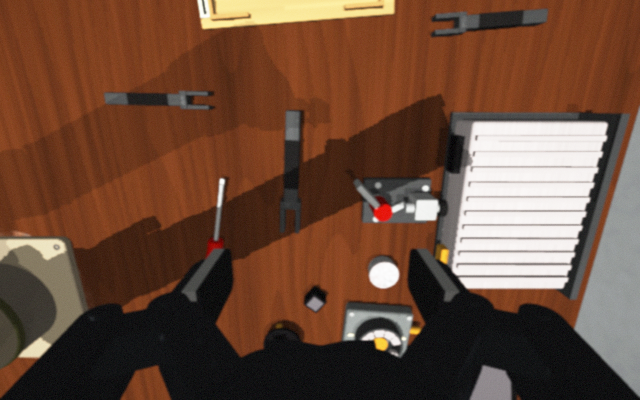

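Run:
```python
from h import *
f=np.load('w1.npz');im,D,K,P=[f[k] for k in('im','D','K','P')]
X=cloud(D,K,P)
hsv=cv2.cvtColor(im,cv2.COLOR_BGR2HSV)
b=np.zeros(D.shape,bool); b[95:240,270:312]=1
m=b&(hsv[...,1]<80)
mm=cv2.morphologyEx(m.astype(np.uint8),cv2.MORPH_CLOSE,np.ones((3,3)))
n,l,s,c=cv2.connectedComponentsWithStats(mm); k=1+np.argmax(s[1:,4]); print(s[k])
v,u=np.nonzero(l==k)
print("z med",np.nanmedian(X[v,u,2]))
w=onplane(np.c_[u,v],.022,K,P)
r=cv2.minAreaRect((w[:,:2]*1000).astype(np.float32)); print("bar rect",r)
a=cv2.minAreaRect((onplane(np.c_[u,v],.0,K,P)[:,:2]*1000).astype(np.float32));print(a)
# hub
m=(hsv[...,1]>150)&((hsv[...,0]<6)|(hsv[...,0]>174))&(im[...,2]>120); m[:, :365]=0;m[:,400:]=0;m[:195]=0;m[230:]=0
v,u=np.nonzero(m);print("hub",len(v),u.mean(),v.mean(),onplane([[u.mean(),v.mean()]],.062,K,P), np.nanmedian(X[v,u],axis=0))
c=im[160:235,340:450];cv2.imwrite('pics/hub.png',cv2.resize(c,None,fx=7,fy=7,interpolation=cv2.INTER_CUBIC))
```

```text
[ 280  110   21  123 1703]
z med 0.022081701365992523
bar rect ((477.5078125, 221.49847412109375), (178.14947509765625, 29.78972816467285), 87.78575134277344)
((475.2942810058594, 216.67428588867188), (187.4625701904297, 31.347015380859375), 87.78573608398438)
hub 250 382.792 212.404 [[0.60489907 0.1779955  0.062     ]] [0.60508977 0.17783988 0.06198958]
```

View pics/hub.png

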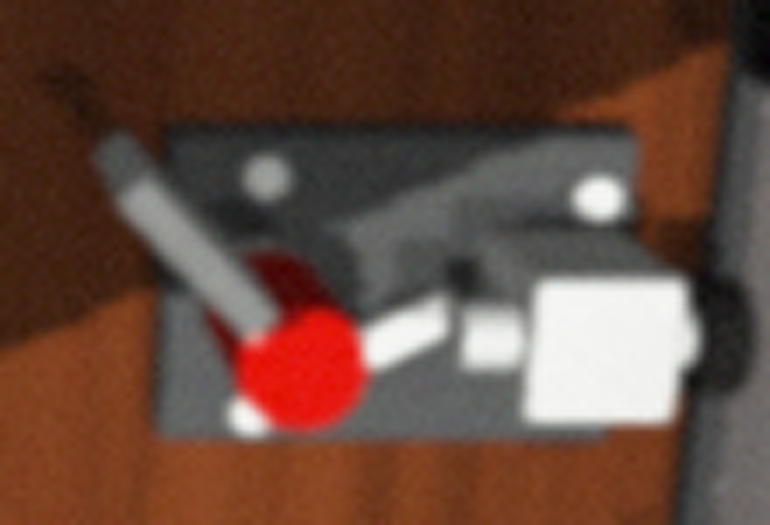

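```bash
python3 -c "
from h import *
print(np.round(manip.get_obs()['joint_pos'],3)); go(.4775,.2215,.003,-2.2)"
```

```text
[-0.809  0.187  0.347  1.512 -0.064  1.454 -0.46 ]
pos [0.5201 0.2402 0.3003] yaw -0.0 z [-0.  0. -1.] -> shift [-0.0426  0.0187  0.2973] spin 0.0384 j7 [-0.81 -0.46] t 2.2
```

Request:
send_rows:
  steps:
    - [[-0.02,0.01,0.04],0.038]
    - [[-0.0426,0.0187,0.08],0.038]
    - [[-0.0426,0.0187,0.13],0.038]
    - [[-0.0426,0.0187,0.18],0.038]
    - [[-0.0426,0.0187,0.22],0.038]
    - [[-0.0426,0.0187,0.24],0.038]
    - [[-0.0426,0.0187,0.24],0.038]
    - [[-0.0426,0.0187,0.24],0.038]

```text
clock: 3.2
position: [0.4782, 0.2218, 0.0614]
ee_rot: [1.0, -0.019, 0.001, -0.0]
ft_force: [-0.2, -0.2, 0.3]
grip_width: 1.0
```

```bash
python3 look.py w2;python3 -c "
from h import *
go(.4775,.2215,.003,-2.2)"
```

```text
pos [0.4783 0.222  0.0616] yaw -2.18 z [ 0.0017  0.0012 -1.    ] -> shift [-0.4696  0.2401  0.0605] spin -0.038 j7 [-0.8  -0.47] t 3.25
pos [0.4783 0.222  0.0616] yaw -2.18 z [ 0.0017  0.0012 -1.    ] -> shift [-0.0009  0.0006  0.0586] spin 0.0004 j7 [-0.8  -0.47] t 3.25
```

View pics/w2.png

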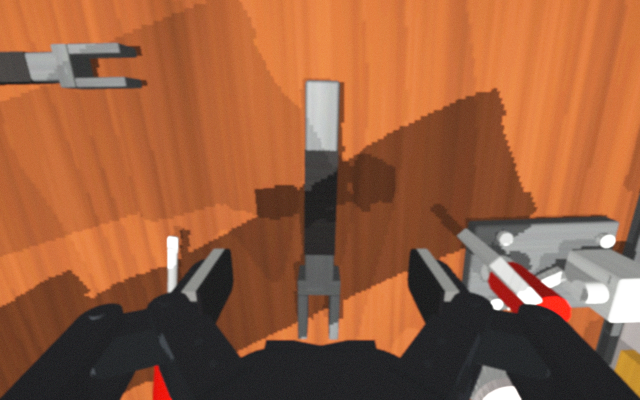

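Request:
send_rows:
  steps:
    - [[0,0,0.02],0]
    - [[0,0,0.04],0]
    - [[0,0,0.052],0]
    - [[0,0,0.057],0]
    - [[0,0,0.057],0]
    - [[0,0,0.057],0]
    - [[0,0,0.057],0]
    - [[0,0,0.057],0]

```text
clock: 4.25
position: [0.4776, 0.2216, 0.0036]
ee_rot: [1.0, -0.019, 0.0, -0.0]
ft_force: [-0.5, -1.2, -0.2]
grip_width: 0.999
```

Request:
send_rows:
  steps:
    - [[0,0,0],0]
    - [[0,0,0],0]
    - [[0,0,0],0]
    - [[0,0,0],0]
    - [[0,0,0],0]
    - [[0,0,0],0]
    - [[0,0,0],0]
    - [[0,0,0],0]
  hand: 0
  force: 80

```text
clock: 5.25
position: [0.4777, 0.2216, 0.0036]
ee_rot: [1.0, -0.019, 0.0, -0.0]
ft_force: [-1.3, -1.2, 4.7]
grip_width: 0.21
```

```bash
python3 -c "
from h import *
import math
go(.4775,.2215,.12,-2.2)
a=math.radians(133.7)
go(.605+.11*math.cos(a),.178+.11*math.sin(a),.12,133.7-180+90)
print(manip.get_obs()['grip_width'])"
```

```text
pos [0.4777 0.2216 0.0036] yaw -2.18 z [ 4.e-04  3.e-04 -1.e+00] -> shift [-2.000e-04  1.000e-04 -1.164e-01] spin 0.0003 j7 [-0.78 -0.44] t 5.25
pos [0.4777 0.2216 0.0036] yaw -2.18 z [ 4.e-04  3.e-04 -1.e+00] -> shift [ 0.0499 -0.0379 -0.1163] spin -0.8008 j7 [-0.78 -0.44] t 5.25
0.21013952313476947
```

Request:
send_rows:
  steps:
    - [[0,0,-0.03],0]
    - [[0,0,-0.07],0]
    - [[0,0,-0.1],-0.1]
    - [[0.01,-0.008,-0.116],-0.25]
    - [[0.02,-0.015,-0.116],-0.4]
    - [[0.03,-0.023,-0.116],-0.55]
    - [[0.04,-0.03,-0.116],-0.7]
    - [[0.05,-0.038,-0.116],-0.8]

```text
clock: 6.25
position: [0.5288, 0.2575, 0.1185]
ee_rot: [0.928, 0.374, -0.001, 0.0]
ft_force: [-0.1, 0.4, -2.8]
grip_width: 0.212
```

Request:
send_rows:
  steps:
    - [[0,0,0],0]
    - [[0,0,0],0]
    - [[0,0,0],0]
    - [[0,0,0],0]
    - [[0,0,0],0]
    - [[0,0,0],0]
    - [[0,0,0],0]
    - [[0,0,0],0]

```text
clock: 7.25
position: [0.5289, 0.2576, 0.1193]
ee_rot: [0.928, 0.372, 0.0, -0.0]
ft_force: [0.0, -0.1, -2.6]
grip_width: 0.217
```

```bash
python3 look.py w3;python3 - <<'E'
from h import *
for n in('top','side'):
    im,D,K,P,i=shot(n)
    q=proj([.56,.22,.1],K,P)[0].astype(int); print(q)
    c=im[max(q[1]-60,0):q[1]+60,max(q[0]-80,0):q[0]+80]; cv2.imwrite(f'pics/b_{n}.png',cv2.resize(c,None,fx=5,fy=5,interpolation=cv2.INTER_CUBIC))
E
```

```text
pos [0.5289 0.2576 0.1193] yaw 43.66 z [ 0.e+00  1.e-04 -1.e+00] -> shift [-0.5605 -0.1787  0.1193] spin 0.762 j7 [-0.72  0.3 ] t 7.3
[245 196]
[271 156]
```

View pics/w3.png

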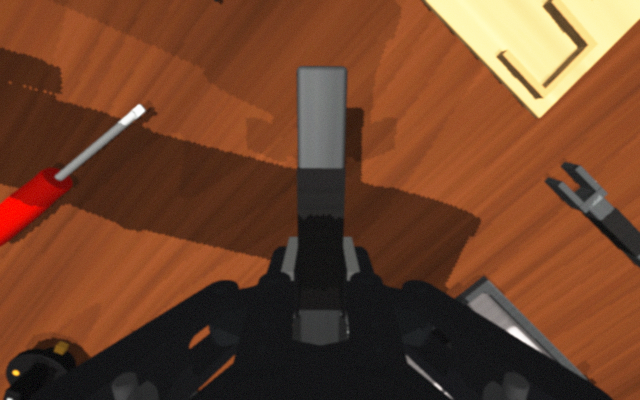

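View pics/b_side.png

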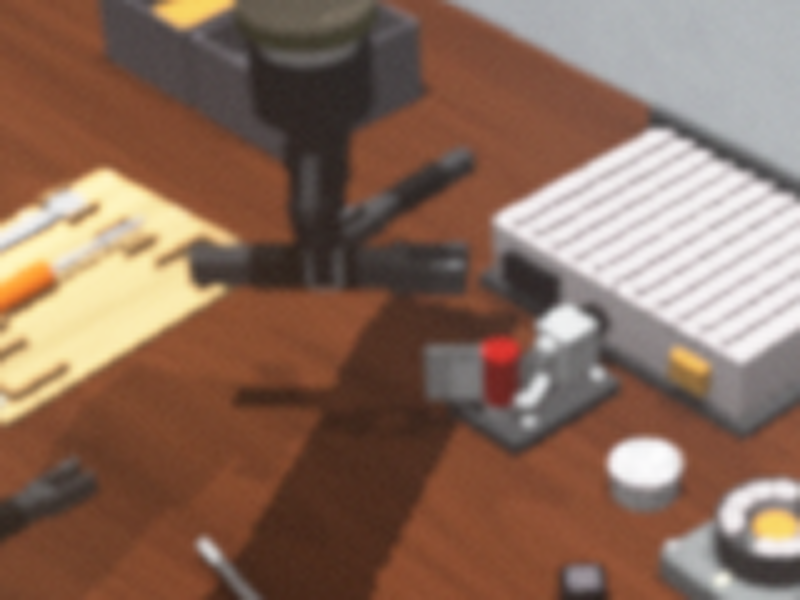

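View pics/b_top.png

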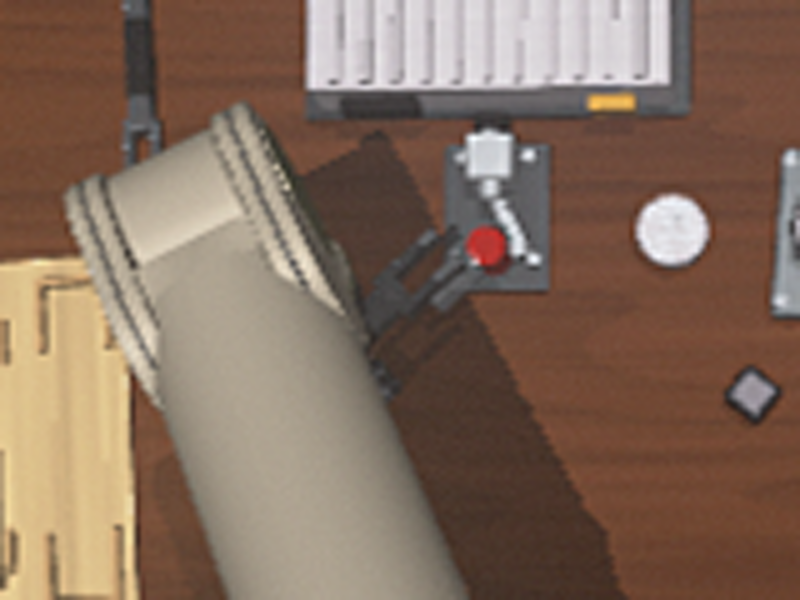

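Run:
```python
from h import *
im,D,K,P,i=shot('top')
c=im[165:215,235:285]; cv2.imwrite('pics/b2.png',cv2.resize(c,None,fx=12,fy=12,interpolation=cv2.INTER_CUBIC))
hsv=cv2.cvtColor(im,cv2.COLOR_BGR2HSV)
m=(hsv[...,1]>150)&((hsv[...,0]<6)|(hsv[...,0]>174))&(im[...,2]>120);m[:,:250]=0;m[:,275:]=0;m[:175]=0;m[200:]=0
v,u=np.nonzero(m);print(len(v),u.mean(),v.mean(),onplane([[u.mean(),v.mean()]],.062,K,P))
# predicted
print(proj([[.605,.178,.062],[.4775+.0,0,0]],K,P))
a=np.radians(-46.34)
for s in(-11.5,11.5):
  for x in(52,90):
    p=np.array([.5289,.2576])+np.array([x*np.cos(a)-s*np.sin(a),x*np.sin(a)+s*np.cos(a)])/1000
    q=proj([*p,.138],K,P)[0]; print(s,x,p,q,(q-[235,165])*12+6)
```

```text
41 262.0975609756098 184.78048780487805 [[0.603743   0.17347132 0.062     ]]
[[260.70200079 184.41874575]
 [316.55560352 225.15913007]]
-11.5 52 [0.55647996 0.2120413 ] [246.17518428 195.16066172] [140.10221139 367.92794068]
-11.5 90 [0.58271431 0.18455022] [255.21094906 186.62966741] [248.53138878 265.55600893]
11.5 52 [0.5731193  0.22791998] [241.08131788 189.89592598] [ 78.97581454 304.75111176]
11.5 90 [0.59935364 0.2004289 ] [250.11245713 181.39425853] [187.34948552 202.7311023 ]
```

View pics/b2.png

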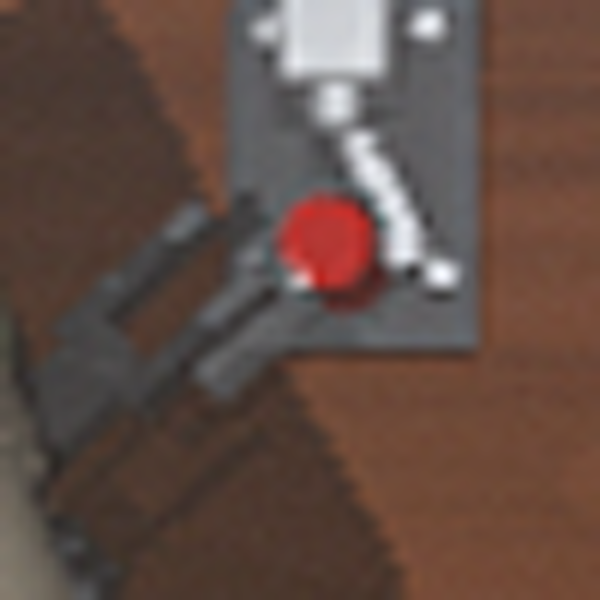

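Request:
send_rows:
  steps:
    - [[0,0,0.025],0]
    - [[0,0,0.045],0]
    - [[0,0,0.052],0]
    - [[0,0,0.058],0]
    - [[0,0,0.062],0]
    - [[0,0,0.066],0]
    - [[0,0,0.07],0]
    - [[0,0,0.07],0]
  force: 110

```text
clock: 8.45
position: [0.5288, 0.2575, 0.0491]
ee_rot: [0.928, 0.372, -0.0, 0.0]
ft_force: [-0.0, 0.4, -3.0]
grip_width: 0.204
```

Run:
```python
from h import *
im,D,K,P,i=shot('side')
c=im[110:210,220:340]; cv2.imwrite('pics/b3.png',cv2.resize(c,None,fx=6,fy=6,interpolation=cv2.INTER_CUBIC))
print(manip.get_obs()['ft_force'])
go(0,0,0.036,0)
```

```text
[ 0.25587135  0.04086129 -3.09163501]
pos [0.5289 0.2576 0.0493] yaw 43.66 z [-1.e-04  0.e+00 -1.e+00] -> shift [-0.5605 -0.1788  0.0133] spin 0.762 j7 [-0.71  0.31] t 8.5
```

View pics/b3.png

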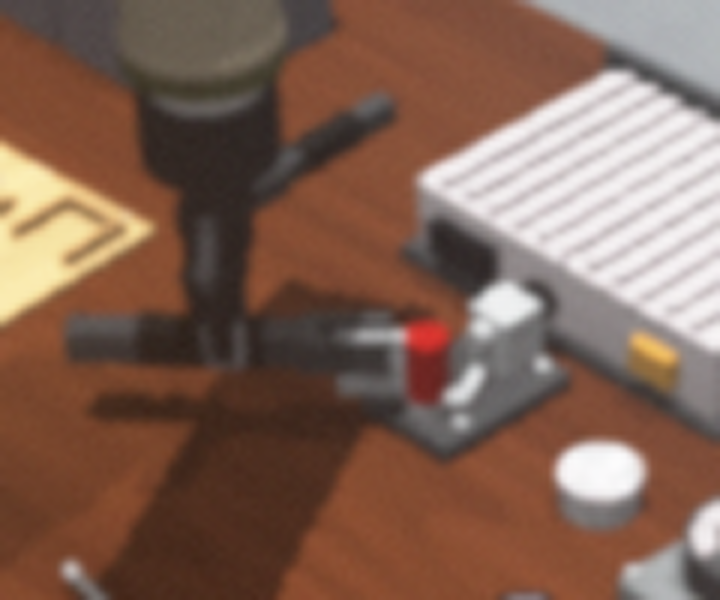

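Request:
send_rows:
  steps:
    - [[0,0,0.004],0]
    - [[0,0,0.008],0]
    - [[0,0,0.013],0]
    - [[0,0,0.013],0]
    - [[0,0,0.013],0]
    - [[-0.0058,0.0002,0.013],-0.052]
    - [[-0.0096,0.0004,0.013],-0.087]
    - [[-0.0096,0.0004,0.013],-0.087]

```text
clock: 9.5
position: [0.5223, 0.2507, 0.0365]
ee_rot: [0.911, 0.412, 0.0, -0.0]
ft_force: [-0.8, 0.1, -2.2]
grip_width: 0.202
```

Request:
send_rows:
  steps:
    - [[-0.0096,0.0004,0],-0.087]
    - [[-0.0191,0.0017,0],-0.175]
    - [[-0.0285,0.0037,0],-0.262]
    - [[-0.0376,0.0066,0],-0.349]
    - [[-0.0465,0.0103,0],-0.436]
    - [[-0.055,0.0147,0],-0.524]
    - [[-0.0631,0.0199,0],-0.611]
    - [[-0.0707,0.0257,0],-0.698]

```text
clock: 10.5
position: [0.4963, 0.1861, 0.0374]
ee_rot: [0.713, 0.701, 0.004, -0.001]
ft_force: [8.0, 18.8, -10.9]
grip_width: 0.206
```

Request:
send_rows:
  steps:
    - [[-0.0096,0.0004,0],-0.087]
    - [[-0.0191,0.0017,0],-0.175]
    - [[-0.0285,0.0037,0],-0.262]
    - [[-0.0285,0.0037,0],-0.262]
    - [[-0.0285,0.0037,0],-0.262]
    - [[-0.0285,0.0037,0],-0.262]
    - [[-0.0285,0.0037,0],-0.262]
    - [[-0.0285,0.0037,0],-0.262]

```text
clock: 11.5
position: [0.4976, 0.1576, 0.0369]
ee_rot: [0.616, 0.788, 0.003, -0.001]
ft_force: [-0.5, 16.8, -5.8]
grip_width: 0.204
```

Run:
```python
from h import *
for n,(a,b,c,d) in {'side':(110,210,220,340),'top':(150,250,200,320)}.items():
  im,D,K,P,i=shot(n)
  cv2.imwrite(f'pics/d_{n}.png',cv2.resize(im[a:b,c:d],None,fx=6,fy=6,interpolation=cv2.INTER_CUBIC))
go(0,0,0.036,0)
```

```text
pos [0.4977 0.1576 0.0369] yaw 103.95 z [ 0.0014  0.0055 -1.    ] -> shift [-0.033  -0.521  -0.0007] spin 1.8142 j7 [-0.45  1.45] t 11.6
```

View pics/d_top.png

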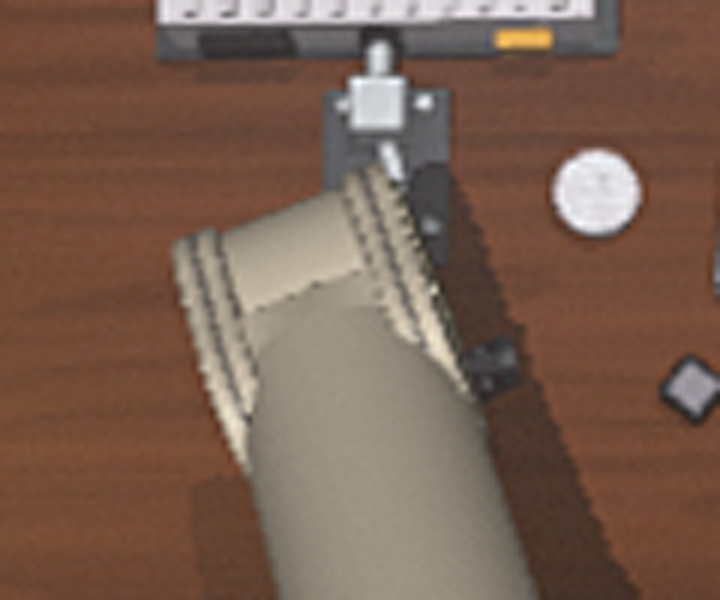

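View pics/d_side.png

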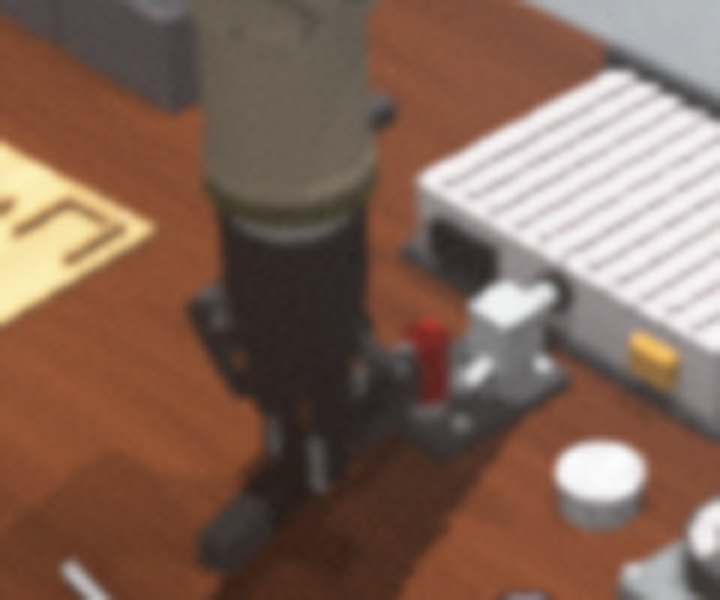

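Request:
send_rows:
  steps:
    - [[-0.0096,0.0004,0],-0.087]
    - [[-0.0191,0.0017,0],-0.175]
    - [[-0.0285,0.0037,0],-0.262]
    - [[-0.0376,0.0066,0],-0.349]
    - [[-0.0465,0.0103,0],-0.436]
    - [[-0.055,0.0147,0],-0.524]
    - [[-0.055,0.0147,0],-0.524]
    - [[-0.055,0.0147,0],-0.524]

```text
clock: 12.6
position: [0.5249, 0.1025, 0.0363]
ee_rot: [0.394, 0.919, 0.0, -0.0]
ft_force: [-0.9, 0.7, -2.6]
grip_width: 0.202
```

Run:
```python
from h import *
for n,(a,b,c,d) in {'side':(110,210,220,340),'top':(150,250,200,320)}.items():
  im,D,K,P,i=shot(n)
  cv2.imwrite(f'pics/e_{n}.png',cv2.resize(im[a:b,c:d],None,fx=6,fy=6,interpolation=cv2.INTER_CUBIC))
go(0,0,0.036,0)
```

```text
pos [0.5248 0.1026 0.0363] yaw 133.62 z [-2.e-04  3.e-04 -1.e+00] -> shift [ 2.878e-01 -4.507e-01  4.000e-04] spin 2.3321 j7 [-0.29  2.06] t 12.7
```

View pics/e_top.png

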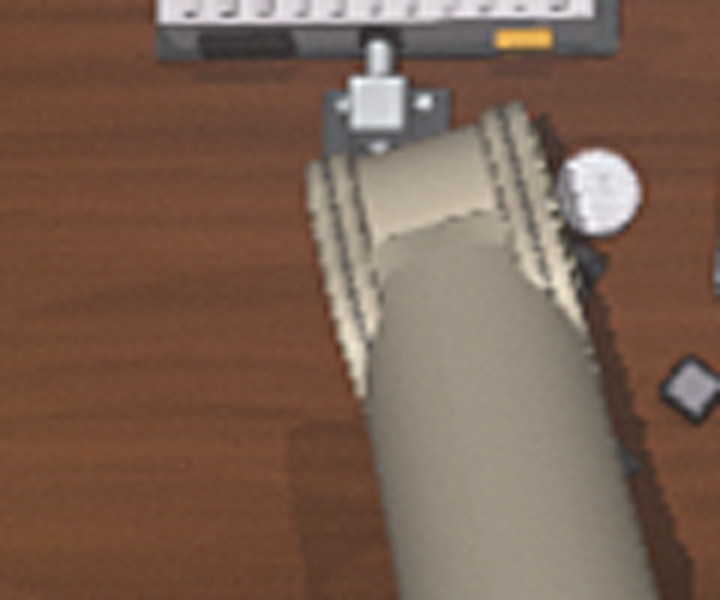

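View pics/e_side.png

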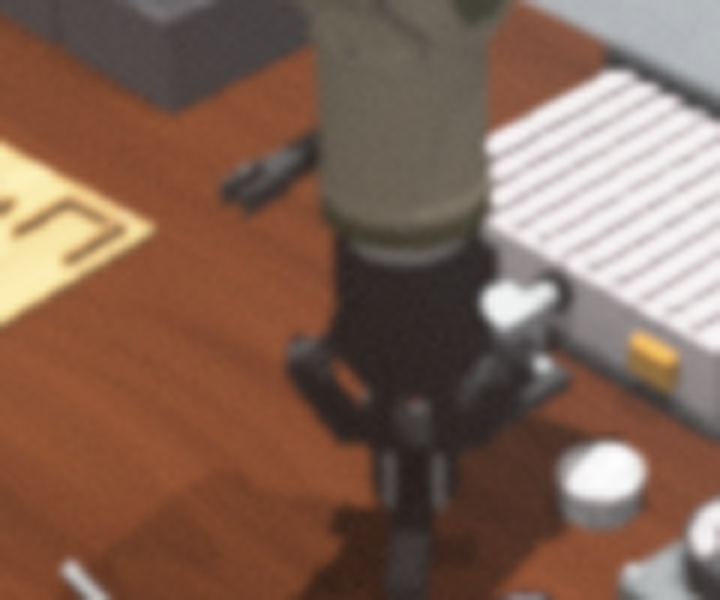

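Request:
send_rows:
  steps:
    - [[0,0,-0.02],0]
    - [[0,0,-0.05],0]
    - [[0,0,-0.09],0]
    - [[0,0,-0.14],0]
    - [[0,0,-0.19],0]
    - [[0,0,-0.24],0]
    - [[0,0,-0.26],0]
    - [[0,0,-0.264],0]

```text
clock: 13.7
position: [0.5254, 0.1026, 0.3015]
ee_rot: [0.393, 0.919, 0.001, 0.001]
ft_force: [0.3, -0.7, -3.2]
grip_width: 0.199
```

```bash
python3 -c "
from h import *
go(.46,.40,.30,90)"
```

```text
pos [0.5254 0.1026 0.3015] yaw 133.66 z [ 2.2e-03  8.0e-04 -1.0e+00] -> shift [0.2603 0.1581 0.0016] spin 0.762 j7 [-0.3   2.06] t 13.7
```

Request:
send_rows:
  steps:
    - [[0.04,0.025,0],0.12]
    - [[0.08,0.05,0],0.25]
    - [[0.12,0.075,0],0.4]
    - [[0.165,0.1,0],0.5]
    - [[0.21,0.13,0],0.65]
    - [[0.24,0.146,0],0.762]
    - [[0.26,0.158,0],0.762]
    - [[0.26,0.158,0],0.762]

```text
clock: 14.7
position: [0.4588, 0.4005, 0.2991]
ee_rot: [0.705, 0.709, -0.001, -0.0]
ft_force: [-0.3, -0.0, -2.4]
grip_width: 0.205
```

Request:
send_rows:
  steps:
    - [[0,0,0],0]
    - [[0,0,0],0]
    - [[0,0,0],0]
    - [[0,0,0],0]
    - [[0,0,0],0]
    - [[0,0,0],0]
    - [[0,0,0],0]
    - [[0,0,0],0]

```text
clock: 15.7
position: [0.4598, 0.3993, 0.3003]
ee_rot: [0.707, 0.707, -0.0, -0.0]
ft_force: [0.0, 0.1, -2.2]
grip_width: 0.201
```

```bash
python3 look.py w4
python3 - <<'E'
from h import *
im,D,K,P,i=shot('top'); cv2.imwrite('pics/t4.png',im)
cv2.imwrite('pics/t4c.png',cv2.resize(im[150:250,200:320],None,fx=6,fy=6,interpolation=cv2.INTER_CUBIC))
E
```

```text
pos [0.4598 0.3993 0.3003] yaw 90.02 z [-0.e+00  1.e-04 -1.e+00] -> shift [-0.3992 -0.4599  0.3003] spin 1.5711 j7 [-0.68  0.75] t 15.75
```

View pics/w4.png

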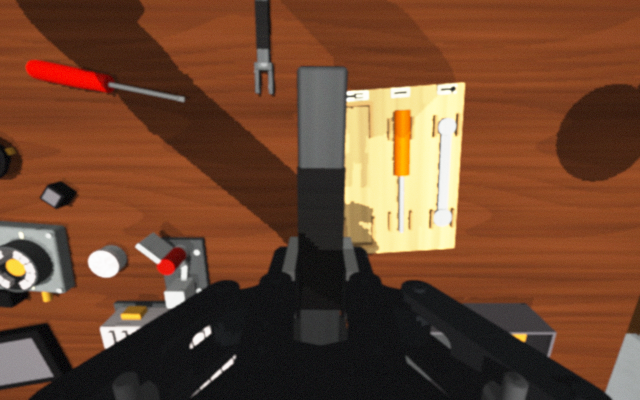

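View pics/t4.png

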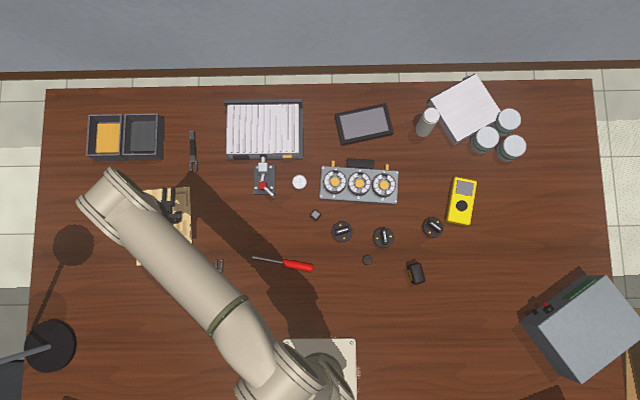

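View pics/t4c.png

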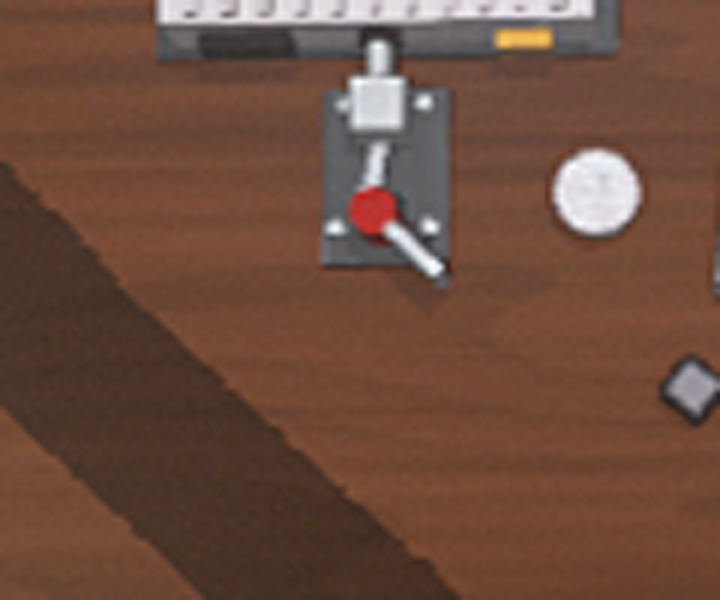

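Request:
send_rows:
  steps:
    - [[-0.05,0,0],0]
    - [[-0.08,0,0],0]
    - [[-0.1,0,0],0]
    - [[-0.1,0,0],0]
    - [[-0.1,0,0],0]
    - [[-0.1,0,0],0]
    - [[-0.1,0,0],0]
    - [[-0.1,0,0],0]

```text
clock: 16.8
position: [0.4598, 0.2996, 0.3002]
ee_rot: [0.707, 0.707, -0.0, -0.0]
ft_force: [0.1, -0.7, -2.3]
grip_width: 0.202
```

```bash
python3 look.py w5
```

```text
pos [0.4598 0.2995 0.3002] yaw 90.03 z [-1.e-04  1.e-04 -1.e+00] -> shift [-0.2992 -0.46    0.3003] spin 1.5713 j7 [-0.58  0.9 ] t 16.85
```

View pics/w5.png

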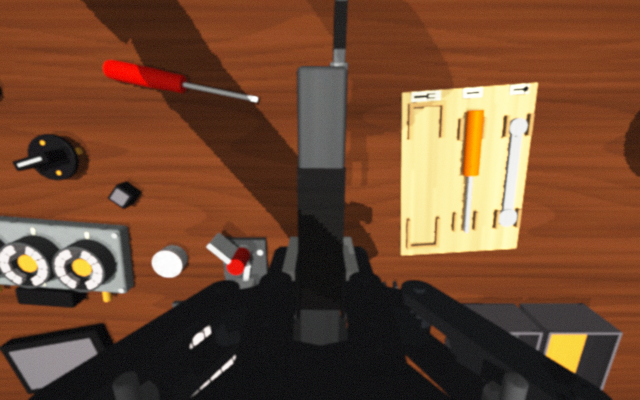

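Rack fully visible: corners near (402,93), (537,83), (518,246), (401,254); empty slot around (423,175). I'll zoom to measure.

Run:
```python
from h import *
f=np.load('w5.npz');im,D,K,P=[f[k] for k in('im','D','K','P')]
c=im[80:265,390:545]; cv2.imwrite('pics/rk.png',cv2.resize(c,None,fx=3.2,fy=3.2,interpolation=cv2.INTER_CUBIC))
cv2.imwrite('pics/rk1.png',cv2.resize(im[85:145,395:455],None,fx=10,fy=10,interpolation=cv2.INTER_CUBIC))
cv2.imwrite('pics/rk2.png',cv2.resize(im[205:265,395:455],None,fx=10,fy=10,interpolation=cv2.INTER_CUBIC))
hsv=cv2.cvtColor(im,cv2.COLOR_BGR2HSV)
m=((hsv[...,2]>150)&(hsv[...,1]<150)).astype(np.uint8); m[:,:390]=0;m[:70]=0;m[265:]=0
m=cv2.morphologyEx(m,cv2.MORPH_CLOSE,np.ones((15,15)))
n,l,s,_=cv2.connectedComponentsWithStats(m);k=1+np.argmax(s[1:,4]);print(s[k])
v,u=np.nonzero(l==k); w=onplane(np.c_[u,v],.006,K,P)[:,:2]
r=cv2.minAreaRect((w*1000).astype(np.float32));print(r,cv2.boxPoints(r))
q=np.array([[402,93],[537,83],[518,246],[401,254]]);print(onplane(q,.006,K,P))
```

```text
[  400    82   138   174 19787]
((484.1617431640625, 513.32666015625), (252.708740234375, 187.8071746826172), 4.177108287811279) [[351.3031  597.7772 ]
 [364.9829  410.4689 ]
 [617.0204  428.8761 ]
 [603.3406  616.18445]]
[[0.36710677 0.41288033 0.006     ]
 [0.35408131 0.59652396 0.006     ]
 [0.59892414 0.61741397 0.006     ]
 [0.61326066 0.43086488 0.006     ]]
```

View pics/rk1.png

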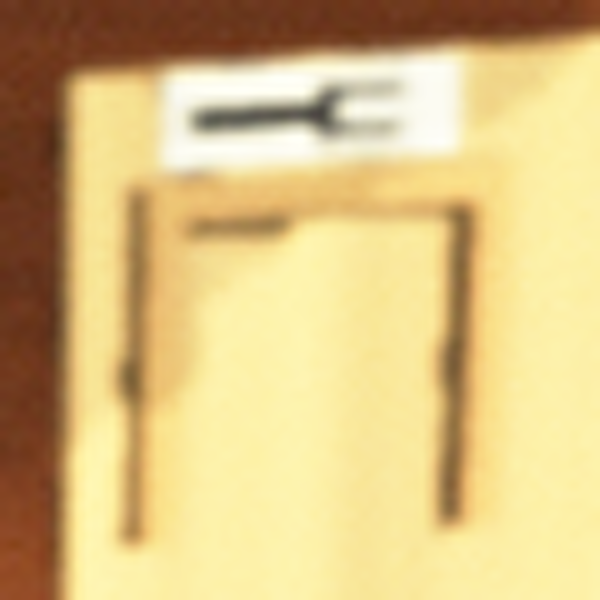

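View pics/rk2.png

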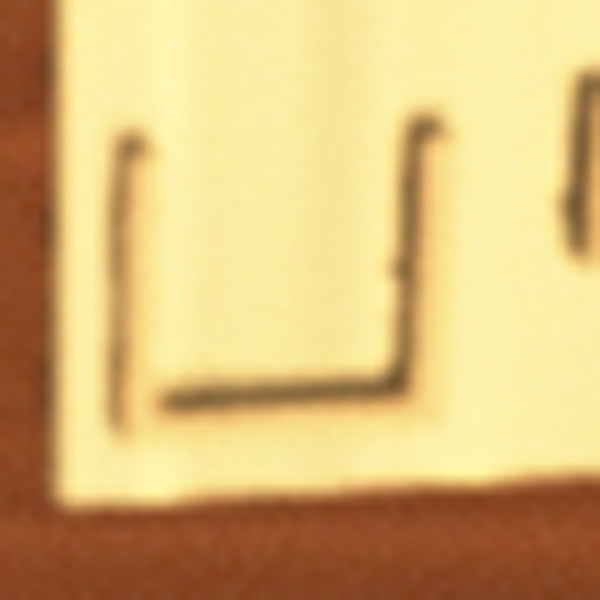

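Run:
```python
from h import *
f=np.load('w5.npz');im,D,K,P=[f[k] for k in('im','D','K','P')]
X=cloud(D,K,P)[85:262,396:460].reshape(-1,3)
a=np.radians(4.18); e=np.array([np.cos(a),np.sin(a)]); n=np.array([-e[1],e[0]])
o=np.array([.36498,.41047])
p=(X[:,:2]-o)@np.c_[e,n]; z=X[:,2]
ok=(p[:,0]>-.01)&(p[:,0]<.26)&(p[:,1]>-.01)&(p[:,1]<.075)
p=p[ok];z=z[ok]; print(np.percentile(z,[5,25,50,75,95]))
H=np.full((54,43),np.nan)
ix=((p[:,0]+.01)/.005).astype(int);iy=((p[:,1]+.01)/.002).astype(int)
for i in range(54):
  print('%4d '%(i*5-10)+''.join('#' if (k:=z[(ix==i)&(iy==j)]).size and k.max()>.011 else ('.' if k.size and k.max()>.004 else ' ') for j in range(43)))
h=(z>.011)
for lo,hi in((.0,.06),(.19,.25)):
  s=h&(p[:,0]>lo)&(p[:,0]<hi); print(np.histogram(p[s,1],bins=np.arange(0,.076,.002)))
```

```text
[-0.00024242  0.00510479  0.00594211  0.00672155  0.01559457]
 -10                                            
  -5                                            
   0      ......................................
   5      ......................................
  10      ......................................
  15      ....##########################........
  20      ....########################## .......
  25      ....### ..................#### .......
  30      ....### ...................### .......
  35      ....### ..................#### .......
  40      ....### ..................#### .......
  45      ....####..................#### .......
  50      ....### ..................#### .......
  55      ....### ..................#### .......
  60      ....### ..................####  ......
  65      ....#......................##.........
  70      ......................................
  75      ......................................
  80      ......................................
  85      ......................................
  90      ......................................
  95     
[... 1857 characters left out ...]
0.018, 0.02 , 0.022, 0.024, 0.026, 0.028, 0.03 , 0.032, 0.034,
       0.036, 0.038, 0.04 , 0.042, 0.044, 0.046, 0.048, 0.05 , 0.052,
       0.054, 0.056, 0.058, 0.06 , 0.062, 0.064, 0.066, 0.068, 0.07 ,
       0.072, 0.074]))
(array([ 0,  0,  0,  2, 52, 46, 21,  6,  8,  5,  5,  5,  5,  6,  5,  4,  5,
        8,  5,  4,  9,  5,  4,  8,  4,  4, 45, 36, 33,  8,  0,  0,  0,  0,
        0,  0,  0]), array([0.   , 0.002, 0.004, 0.006, 0.008, 0.01 , 0.012, 0.014, 0.016,
       0.018, 0.02 , 0.022, 0.024, 0.026, 0.028, 0.03 , 0.032, 0.034,
       0.036, 0.038, 0.04 , 0.042, 0.044, 0.046, 0.048, 0.05 , 0.052,
       0.054, 0.056, 0.058, 0.06 , 0.062, 0.064, 0.066, 0.068, 0.07 ,
       0.072, 0.074]))
```

Run:
```python
from h import *
a=np.radians(4.18); e=np.array([np.cos(a),np.sin(a)]); n=np.array([-e[1],e[0]])
o=np.array([.36498,.41047]); c=o+.127*e+.0332*n; print(c)
go(*c,.06,94.18)
```

```text
[0.48922223 0.45283873]
pos [0.4598 0.2995 0.3002] yaw 90.03 z [-1.e-04  1.e-04 -1.e+00] -> shift [0.1534 0.0295 0.2402] spin -0.0724 j7 [-0.58  0.9 ] t 16.85
```

Request:
send_rows:
  steps:
    - [[0.05,0.01,0.02],-0.03]
    - [[0.1,0.02,0.05],-0.0724]
    - [[0.14,0.0295,0.09],-0.0724]
    - [[0.1534,0.0295,0.14],-0.0724]
    - [[0.1534,0.0295,0.19],-0.0724]
    - [[0.1534,0.0295,0.23],-0.0724]
    - [[0.1534,0.0295,0.24],-0.0724]
    - [[0.1534,0.0295,0.24],-0.0724]

```text
clock: 17.85
position: [0.4896, 0.4529, 0.061]
ee_rot: [0.681, 0.732, 0.0, -0.0]
ft_force: [0.2, -0.3, -2.1]
grip_width: 0.199
```

```bash
python3 look.py w6; python3 -c "
from h import *
go(.4892,.4528,.0105,94.18)"
```

```text
pos [0.4901 0.4534 0.0621] yaw 94.15 z [ 0.0016  0.0017 -1.    ] -> shift [-0.4168 -0.5218  0.0606] spin 1.6433 j7 [-0.71  0.77] t 17.9
pos [0.4901 0.4534 0.0621] yaw 94.15 z [ 0.0016  0.0017 -1.    ] -> shift [-0.0006 -0.001   0.0516] spin -0.0004 j7 [-0.71  0.77] t 17.9
```

View pics/w6.png

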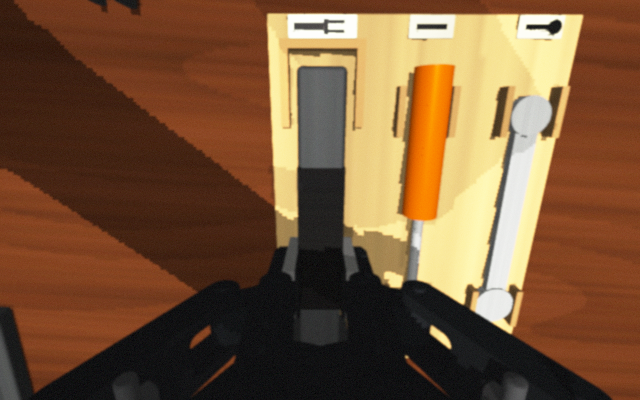

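Request:
send_rows:
  steps:
    - [[0,0,0.015],0]
    - [[0,0,0.03],0]
    - [[0,0,0.04],0]
    - [[0,0,0.046],0]
    - [[0,0,0.049],0]
    - [[0,0,0.051],0]
    - [[0,0,0.051],0]
    - [[0,0,0.051],0]

```text
clock: 18.9
position: [0.4895, 0.4529, 0.0099]
ee_rot: [0.681, 0.732, 0.0, -0.0]
ft_force: [-1.6, -0.8, 1.1]
grip_width: 0.202
```

Request:
send_rows:
  steps:
    - [[0,0,0],0]
    - [[0,0,0],0]
    - [[0,0,0],0]
    - [[0,0,0],0]
    - [[0,0,0],0]
    - [[0,0,-0.02],0]
    - [[0,0,-0.06],0]
    - [[0,0,-0.1],0]
  hand: 0.55

```text
clock: 19.9
position: [0.4895, 0.4528, 0.112]
ee_rot: [0.681, 0.732, 0.001, -0.0]
ft_force: [0.1, -0.8, 0.0]
grip_width: 0.553
```

```bash
python3 look.py w7; python3 -c "
from h import *
go(.44,-.12,.30,90)"
```

```text
pos [0.4914 0.4548 0.1185] yaw 94.15 z [ 0.0063  0.0066 -1.    ] -> shift [-0.4188 -0.5239  0.1124] spin 1.6433 j7 [-0.71  0.78] t 19.95
pos [0.4914 0.4548 0.1185] yaw 94.15 z [ 0.0063  0.0066 -1.    ] -> shift [-0.5685 -0.0917 -0.1856] spin 0.0725 j7 [-0.71  0.78] t 19.95
```

View pics/w7.png

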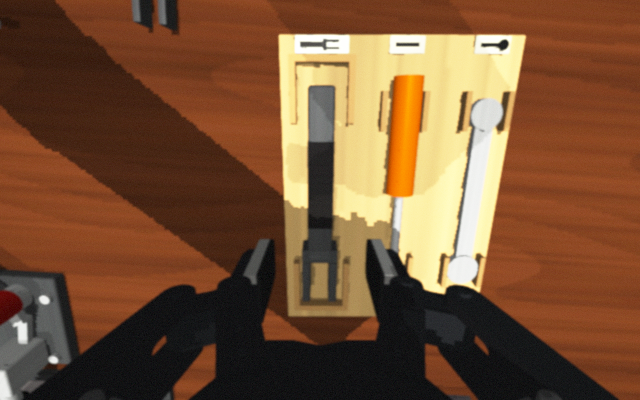

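```bash
python3 -c "
from h import *
go(.50,-.25,.36,0)"
```

```text
pos [0.4914 0.4548 0.1185] yaw 94.15 z [ 0.0063  0.0066 -1.    ] -> shift [-0.7021 -0.0408 -0.2461] spin 1.6433 j7 [-0.71  0.78] t 19.95
```

Request:
send_rows:
  steps:
    - [[0,0,-0.05],0]
    - [[-0.02,0,-0.1],0]
    - [[-0.06,0,-0.14],0.1]
    - [[-0.12,0,-0.17],0.25]
    - [[-0.18,0,-0.2],0.4]
    - [[-0.24,-0.01,-0.22],0.55]
    - [[-0.3,-0.015,-0.24],0.7]
    - [[-0.36,-0.02,-0.246],0.82]

```text
clock: 20.95
position: [0.4953, 0.0995, 0.3568]
ee_rot: [0.917, 0.398, 0.002, -0.0]
ft_force: [0.7, -0.4, -0.5]
grip_width: 0.546
```

```bash
python3 -c "
from h import *
go(.50,-.25,.36,0)"
```

```text
pos [0.4953 0.0995 0.3568] yaw 46.95 z [ 0.0035  0.0018 -1.    ] -> shift [-0.2522  0.242  -0.0038] spin 0.8195 j7 [-0.4   0.53] t 20.95
```

Request:
send_rows:
  steps:
    - [[-0.04,0.04,0],0.13]
    - [[-0.08,0.08,0],0.26]
    - [[-0.12,0.12,0],0.4]
    - [[-0.16,0.16,0],0.53]
    - [[-0.2,0.2,0],0.66]
    - [[-0.24,0.23,0],0.8]
    - [[-0.252,0.242,0],0.82]
    - [[-0.252,0.242,0],0.82]
  hand: 0.4

```text
clock: 21.95
position: [0.5016, -0.2485, 0.3547]
ee_rot: [1.0, 0.001, 0.0, -0.0]
ft_force: [-0.4, 0.8, -0.2]
grip_width: 0.398
```

Request:
send_rows:
  steps:
    - [[0,0,0],0]
    - [[0,0,0],0]
    - [[0,0,0],0]
    - [[0,0,0],0]
    - [[0,0,0],0]
    - [[0,0,0],0]
    - [[0,0,0],0]
    - [[0,0,0],0]

```text
clock: 22.95
position: [0.5018, -0.2481, 0.354]
ee_rot: [1.0, 0.002, 0.0, -0.0]
ft_force: [-0.0, 0.8, 0.3]
grip_width: 0.401
```

```bash
python3 look.py w8; python3 -c "
from h import *
im=shot('top')[0];cv2.imwrite('pics/t8.png',im)"
```

```text
pos [ 0.5018 -0.2481  0.354 ] yaw 0.19 z [-0.e+00  1.e-04 -1.e+00] -> shift [-0.501  -0.2497  0.354 ] spin 0.0033 j7 [-0.03  0.44] t 23.0
```

View pics/w8.png

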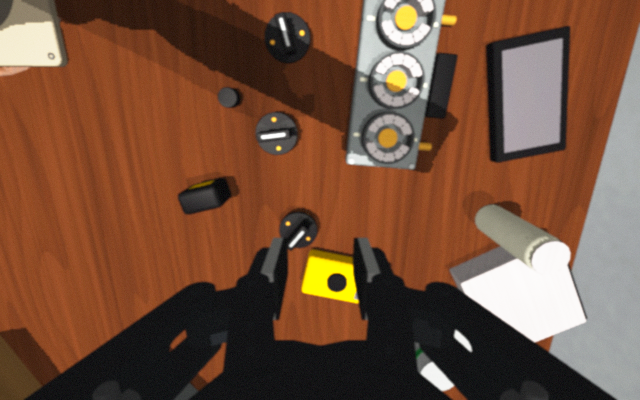

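View pics/t8.png

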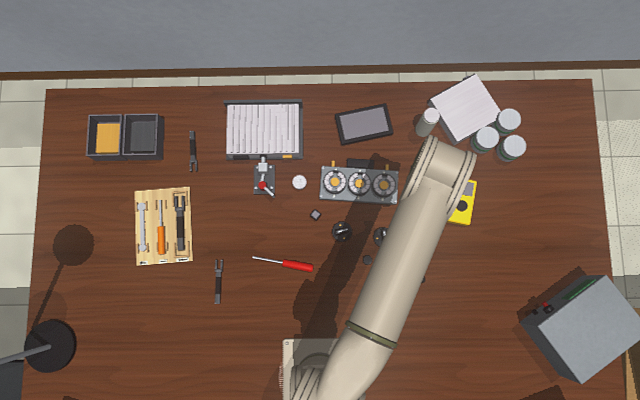

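```bash
cat > meas.py <<'E'
from h import *
def wing(im,K,P,near,rad=.04,z=.056,vis=None):
    hsv=cv2.cvtColor(im,cv2.COLOR_BGR2HSV)
    q=proj([near[0],near[1],z],K,P)[0]; 
    v,u=np.mgrid[:400,:640]
    W=onplane(np.c_[u.ravel(),v.ravel()],z,K,P)[:,:2].reshape(400,640,2)
    m=(np.hypot(W[...,0]-near[0],W[...,1]-near[1])<rad)&(hsv[...,1]<60)&(hsv[...,2]>130)
    n,l,s,_=cv2.connectedComponentsWithStats(m.astype(np.uint8)); k=1+np.argmax(s[1:,4])
    pts=W[l==k]
    r=cv2.minAreaRect((pts*1000).astype(np.float32)); b=cv2.boxPoints(r)
    e=b[1]-b[0];f=b[2]-b[1]; L=e if np.hypot(*e)>np.hypot(*f) else f
    return pts.mean(0),np.array(r[0])/1000,r[1],np.degrees(np.arctan2(L[1],L[0]))%180,s[k,4]
E
python3 - <<'E'
from meas import *
f=np.load('w8.npz');im,D,K,P=[f[k] for k in('im','D','K','P')]
for q in((284,30),(277,133),(299,233)):
    c=onplane([q],.056,K,P)[0,:2]; print(np.round(c,4),wing(im,K,P,c))
for q in((405,17),(396,80),(388,137)): print(onplane([q],.03,K,P)[0])
cv2.imwrite('pics/w8c.png',cv2.resize(im[0:180,220:440],None,fx=3.5,fy=3.5,interpolation=cv2.INTER_CUBIC))
E
```

```text
[ 0.4539 -0.077 ] (array([ 0.4530095 , -0.07558952]), array([ 0.45425372, -0.07820615]), (6.614167213439941, 34.298274993896484), np.float32(108.74283), np.int32(106))
[ 0.4396 -0.2101] (array([ 0.43328365, -0.21357892]), array([ 0.43297299, -0.21363461]), (36.863155364990234, 7.514980316162109), np.float32(6.400242), np.int32(135))
[ 0.4687 -0.3665] (array([ 0.46409493, -0.37633414]), array([ 0.46386273, -0.37640582]), (34.92338943481445, 6.976223945617676), np.float32(50.71226), np.int32(85))
[ 0.61849768 -0.05461104  0.03      ]
[ 0.61228841 -0.13581381  0.03      ]
[ 0.60625058 -0.21764531  0.03      ]
```

View pics/w8c.png

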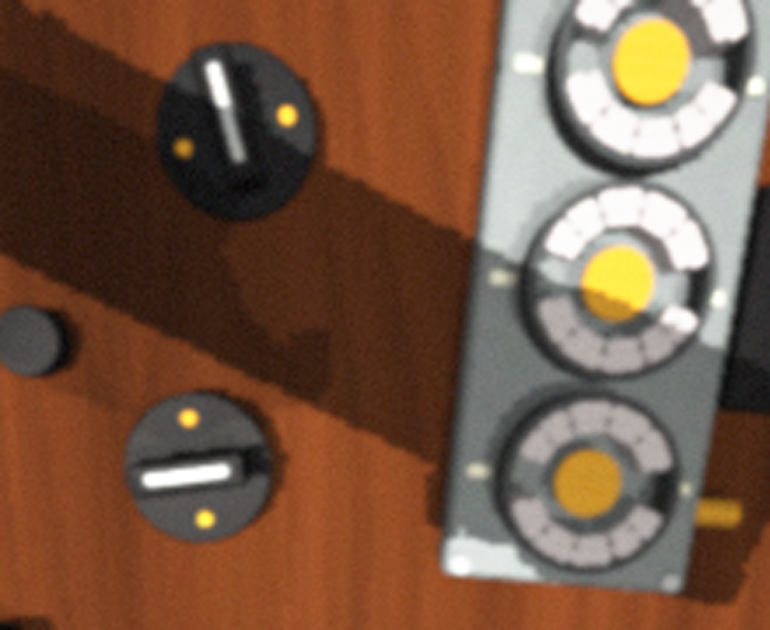

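```bash
cat >> meas.py <<'E'
def marks(px,K,P):
    w=onplane(px,.024,K,P); d=w[1]-w[0]; return (w[0]+w[1])[:2]/2, np.degrees(np.arctan2(d[1],d[0])),np.hypot(*d[:2])
E
python3 - <<'E'
from meas import *
f=np.load('w8.npz');im,D,K,P=[f[k] for k in('im','D','K','P')]
for a,b in(((527,63),(755,87)),((501,279),(718,298)),((477,471),(686,490))):
    print(marks(np.array([a,b])/3.5+[220,0]-.4,K,P))
E
```

```text
(array([ 0.61740132, -0.05808322]), np.float64(-5.102219452563188), np.float64(0.09243632590752016))
(array([ 0.61070534, -0.13813792]), np.float64(-4.469404529855199), np.float64(0.0925756266581617))
(array([ 0.60419716, -0.21804631]), np.float64(-4.902659589712378), np.float64(0.09384752314020982))
```

```bash
python3 -c "
from h import *
go(.433,-.2136,.20,96.4)"
```

```text
pos [ 0.5018 -0.2481  0.354 ] yaw 0.19 z [ 0.e+00  1.e-04 -1.e+00] -> shift [-0.0687 -0.0347  0.154 ] spin -1.6792 j7 [-0.03  0.44] t 23.05
```

Request:
send_rows:
  steps:
    - [[-0.01,-0.005,0.02],-0.18]
    - [[-0.02,-0.01,0.04],-0.36]
    - [[-0.03,-0.015,0.06],-0.54]
    - [[-0.04,-0.02,0.08],-0.72]
    - [[-0.05,-0.025,0.1],-0.9]
    - [[-0.06,-0.03,0.12],-1.08]
    - [[-0.0687,-0.0347,0.14],-1.26]
    - [[-0.0687,-0.0347,0.154],-1.44]

```text
clock: 24.05
position: [0.4324, -0.2133, 0.1993]
ee_rot: [0.749, 0.663, 0.0, -0.0]
ft_force: [0.4, -0.2, 0.5]
grip_width: 0.399
```

```bash
python3 -c "
from h import *
go(.433,-.2136,.20,96.4)"
```

```text
pos [ 0.4324 -0.2133  0.1993] yaw 83.04 z [-3.e-04  5.e-04 -1.e+00] -> shift [-0.0002  0.0007 -0.0007] spin -0.2331 j7 [-0.01  1.83] t 24.05
```

Request:
send_rows:
  steps:
    - [[0,0,0],-0.12]
    - [[0,0,0],-0.233]
    - [[0,0,0],-0.233]
    - [[0,0,0],-0.233]
    - [[0,0,0],-0.233]
    - [[0,0,0],-0.233]
    - [[0,0,0],-0.233]
    - [[0,0,0],-0.233]

```text
clock: 25.05
position: [0.433, -0.2136, 0.2]
ee_rot: [0.669, 0.743, 0.0, -0.0]
ft_force: [-0.0, -0.2, -0.5]
grip_width: 0.403
```

```bash
cat > lookw.py <<'E'
import sys
from meas import *
n=sys.argv[1]; near=(float(sys.argv[2]),float(sys.argv[3]))
im,D,K,P,i=shot("wrist"); cv2.imwrite(f'pics/{n}.png',im); np.savez(f'{n}.npz',im=im,D=D,K=K,P=P)
r=wing(im,K,P,near,rad=float(sys.argv[4]) if len(sys.argv)>4 else .04); print(r)
o=yaw(); y=r[3]+90
y=min([y,y-180,y-360],key=lambda a:abs(a-o))
go(*r[1],.03,y)
E
python3 lookw.py w9 .433 -.2136
```

```text
(array([ 0.43313388, -0.21347875]), array([ 0.43382651, -0.21373067]), (35.75685501098633, 6.874448776245117), np.float32(6.198734), np.int32(249))
pos [ 0.433  -0.2136  0.2   ] yaw 96.04 z [ 0.  0. -1.] -> shift [-0.0002  0.0008  0.17  ] spin -0.0027 j7 [-0.01  2.05] t 25.1
```

View pics/w9.png

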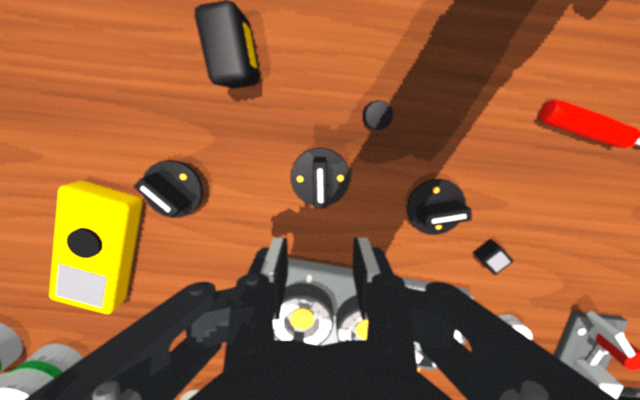

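Request:
send_rows:
  steps:
    - [[0,0,0.05],0]
    - [[0,0.0004,0.1],0]
    - [[0,0.0006,0.14],0]
    - [[0,0.0006,0.16],0]
    - [[0,0.0006,0.168],0]
    - [[0,0.0006,0.17],0]
    - [[0,0.0006,0.17],0]
    - [[0,0.0006,0.17],0]

```text
clock: 26.1
position: [0.4342, -0.2137, 0.0308]
ee_rot: [0.669, 0.743, 0.0, 0.001]
ft_force: [0.2, -0.3, -0.0]
grip_width: 0.399
```

Request:
send_rows:
  steps:
    - [[0,0,0],0]
    - [[0,0,0],0]
    - [[0,0,0],0]
    - [[0,0,0],0]
    - [[0,0,-0.02],0]
    - [[0,0,-0.06],0]
    - [[0,0,-0.1],0]
    - [[0,0,-0.12],0]
  hand: 0
  force: 60

```text
clock: 27.1
position: [0.4341, -0.2137, 0.1521]
ee_rot: [0.669, 0.743, 0.001, 0.001]
ft_force: [0.4, 0.5, -3.1]
grip_width: 0.151
```

```bash
python3 look.py w10; python3 -c "
from h import *
go(.6107,-.1381,.15,85.2)"
```

```text
pos [ 0.435  -0.2141  0.1538] yaw 96.04 z [ 4.4e-03 -8.0e-04 -1.0e+00] -> shift [ 0.2589 -0.4107  0.1517] spin 1.6761 j7 [-0.01  2.07] t 27.15
pos [ 0.435  -0.2141  0.1538] yaw 96.04 z [ 4.4e-03 -8.0e-04 -1.0e+00] -> shift [0.0571 0.1827 0.0045] spin 0.1891 j7 [-0.01  2.07] t 27.15
```

View pics/w10.png

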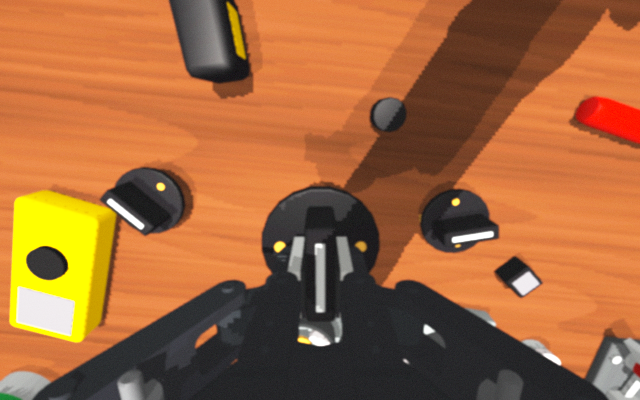

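```bash
python3 -c "
from h import *
go(.70,-.138,.20,85.2)"
```

```text
pos [ 0.435  -0.2141  0.1538] yaw 96.04 z [ 4.4e-03 -8.0e-04 -1.0e+00] -> shift [ 0.0478  0.2718 -0.0451] spin 0.1891 j7 [-0.01  2.07] t 27.15
```

Request:
send_rows:
  steps:
    - [[0,0.01,-0.03],0.05]
    - [[0.01,0.05,-0.045],0.1]
    - [[0.02,0.11,-0.045],0.19]
    - [[0.03,0.17,-0.045],0.19]
    - [[0.045,0.23,-0.045],0.19]
    - [[0.048,0.26,-0.045],0.19]
    - [[0.048,0.271,-0.045],0.19]
    - [[0.048,0.271,-0.045],0.19]

```text
clock: 28.15
position: [0.6975, -0.1379, 0.1941]
ee_rot: [0.737, 0.676, -0.001, -0.0]
ft_force: [-0.2, -0.8, -2.1]
grip_width: 0.151
```

Request:
send_rows:
  steps:
    - [[0,0,0],0]
    - [[0,0,0],0]
    - [[0,0,0],0]
    - [[0,0,0],0]
    - [[0,0,0],0]
    - [[0,0,0],0]
    - [[0,0,0],0]
    - [[0,0,0],0]

```text
clock: 29.15
position: [0.6981, -0.1372, 0.195]
ee_rot: [0.736, 0.677, 0.0, -0.0]
ft_force: [0.7, -0.3, -2.1]
grip_width: 0.151
```

```bash
python3 look.py w11
```

```text
pos [ 0.698  -0.1372  0.195 ] yaw 85.17 z [-1.e-04  1.e-04 -1.e+00] -> shift [ 0.0779 -0.7071  0.1951] spin 1.4864 j7 [-0.09  1.72] t 29.2
```

View pics/w11.png

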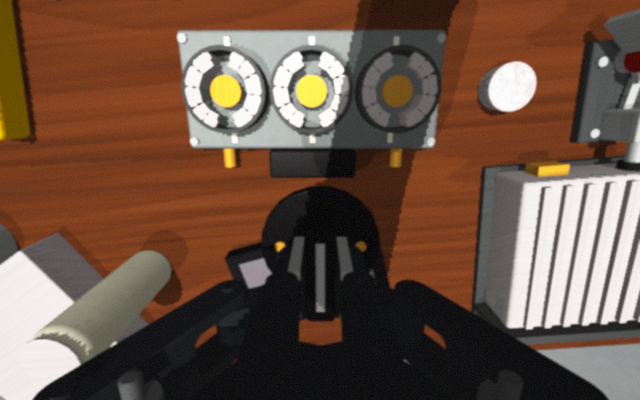

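Run:
```python
from meas import *
f=np.load('w11.npz');im,D,K,P=[f[k] for k in('im','D','K','P')]
cv2.imwrite('pics/w11c.png',cv2.resize(im[25:155,175:445],None,fx=2.9,fy=2.9,interpolation=cv2.INTER_CUBIC))
hsv=cv2.cvtColor(im,cv2.COLOR_BGR2HSV)
for cu in(225,313,398):
    v,u=np.mgrid[:400,:640]
    r=np.hypot(u-cu,v-91)
    m=(r<39)&(hsv[...,1]<60)&(hsv[...,2]>(150 if cu<390 else 85))
    # ring band only
    X=cloud(D,K,P)
    m&=(X[...,2]>.044)
    vv,uu=np.nonzero(m); w=onplane(np.c_[uu,vv],.05,K,P)[:,:2]
    c,rad=cv2.minEnclosingCircle((w*1000).astype(np.float32))
    ring=X[...,2]>.045; ring&=r<50; a=X[ring][:,:2]; c2,r2=cv2.minEnclosingCircle((a*1000).astype(np.float32))
    y=(r<25)&(hsv[...,0]>15)&(hsv[...,0]<35)&(hsv[...,1]>120)
    vy,uy=np.nonzero(y); zc=np.nanmedian(X[vy,uy,2]); yc=onplane([[uy.mean(),vy.mean()]],zc,K,P)[0]
    print(cu,len(vv),np.round(c,1),round(rad,1),'depth',np.round(c2,1),round(r2,1),'disc',np.round(yc,4))
```

```text
225 2237 [ 602.8 -217. ] 35.1 depth [ 602.3 -213. ] 42.9 disc [ 0.6025 -0.2174  0.0429]
313 1897 [ 609.8 -137.1] 34.6 depth [ 612.  -136.4] 45.5 disc [ 0.6096 -0.1376  0.043 ]
398 2000 [615.9 -58.2] 33.7 depth [615.1 -62.2] 41.9 disc [ 0.6159 -0.0583  0.0429]
```

View pics/w11c.png

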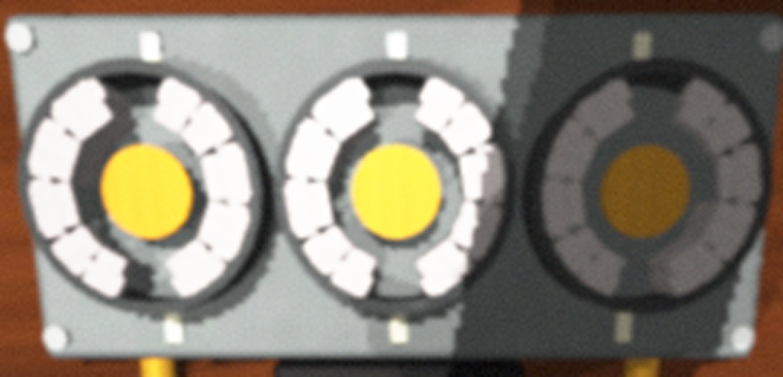

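```bash
python3 -c "
from h import *
go(.6097,-.1374,.088,85.2)"
```

```text
pos [ 0.698  -0.1372  0.195 ] yaw 85.17 z [-1.e-04  1.e-04 -1.e+00] -> shift [-0.0077 -0.088   0.107 ] spin -0.0006 j7 [-0.09  1.72] t 29.2
```

Request:
send_rows:
  steps:
    - [[-0.004,-0.04,0.01],0]
    - [[-0.0077,-0.08,0.02],0]
    - [[-0.0077,-0.088,0.05],0]
    - [[-0.0077,-0.088,0.08],0]
    - [[-0.0077,-0.088,0.1],0]
    - [[-0.0077,-0.088,0.107],0]
    - [[-0.0077,-0.088,0.107],0]
    - [[-0.0077,-0.088,0.107],0]

```text
clock: 30.2
position: [0.6104, -0.1377, 0.0891]
ee_rot: [0.736, 0.677, 0.001, 0.001]
ft_force: [-0.1, -0.2, -1.5]
grip_width: 0.149
```

```bash
python3 -c "
from h import *
go(.6097,-.1374,.074,85.2); go(.6097,-.1374,.064,85.2)"
```

```text
pos [ 0.6104 -0.1377  0.0891] yaw 85.16 z [ 1.6e-03 -2.0e-04 -1.0e+00] -> shift [ 0.0002 -0.0008  0.0151] spin -0.0006 j7 [-0.1   1.75] t 30.2
pos [ 0.6104 -0.1377  0.0891] yaw 85.16 z [ 1.6e-03 -2.0e-04 -1.0e+00] -> shift [ 0.0002 -0.0008  0.0251] spin -0.0006 j7 [-0.1   1.75] t 30.2
```

Request:
send_rows:
  steps:
    - [[0,0,0.003],0]
    - [[0,0,0.006],0]
    - [[0,0,0.008],0]
    - [[0,0,0.01],0]
    - [[0,0,0.012],0]
    - [[0,0,0.014],0]
    - [[0,0,0.014],0]
    - [[0,0,0.014],0]

```text
clock: 31.2
position: [0.6097, -0.1375, 0.0741]
ee_rot: [0.736, 0.677, 0.0, -0.0]
ft_force: [-0.2, 0.8, -1.4]
grip_width: 0.15
```

Request:
send_rows:
  steps:
    - [[0,0,0.002],0]
    - [[0,0,0.004],0]
    - [[0,0,0.006],0]
    - [[0,0,0.008],0]
    - [[0,0,0.01],0]
    - [[0,0,0.0105],0]
    - [[0,0,0.0105],0]
    - [[0,0,0.0105],0]

```text
clock: 32.2
position: [0.6099, -0.1375, 0.0647]
ee_rot: [0.736, 0.677, 0.0, 0.0]
ft_force: [-6.1, 1.4, 13.1]
grip_width: 0.154
```

Request:
send_rows:
  steps:
    - [[0,0,0.0005],0.12]
    - [[0,0,0.0005],0.24]
    - [[0,0,0.0005],0.36]
    - [[0,0,0.0005],0.48]
    - [[0,0,0.0005],0.6]
    - [[0,0,0.0005],0.72]
    - [[0,0,0.0005],0.84]
    - [[0,0,0.0005],0.96]

```text
clock: 33.2
position: [0.6111, -0.1385, 0.0647]
ee_rot: [0.966, 0.258, 0.001, 0.001]
ft_force: [-1.3, -1.9, 12.0]
grip_width: 0.153
```

Request:
send_rows:
  steps:
    - [[0,0,0],0.12]
    - [[0,0,0],0.24]
    - [[0,0,0],0.36]
    - [[0,0,0],0.46]
    - [[0,0,0],0.51]
    - [[0,0,0],0.51]
    - [[0,0,0],0.51]
    - [[0,0,0],0.51]

```text
clock: 34.2
position: [0.6108, -0.1386, 0.0647]
ee_rot: [1.0, 0.008, 0.001, 0.001]
ft_force: [-2.6, -1.0, 13.5]
grip_width: 0.152
```

```bash
python3 -c "
from h import *
o=manip.get_obs();print(o['torque'],yaw(o),o['position'])"
```

```text
[-0.28323426  0.61952441  0.05891821] 0.9118477496648059 [ 0.61078768 -0.13855558  0.06467278]
```

Request:
send_rows:
  steps:
    - [[0,0,0],0]
    - [[0,0,0],0]
    - [[0,0,0],0]
    - [[0,0,-0.01],0]
    - [[0,0,-0.04],0]
    - [[0,0,-0.09],0]
    - [[0,0,-0.14],0]
    - [[0,0,-0.15],0]
  hand: 0.4

```text
clock: 35.2
position: [0.6107, -0.138, 0.2169]
ee_rot: [1.0, 0.008, 0.002, 0.0]
ft_force: [-0.3, 1.0, -1.2]
grip_width: 0.402
```

```bash
python3 lookw.py w12 .61 -.138
python3 - <<'E'
from meas import *
f=np.load('w12.npz');X=cloud(f['D'],f['K'],f['P']);m=np.hypot(X[...,0]-.6097,X[...,1]+.1374)<.03
print(np.nanpercentile(X[m][:,2],[50,80,90,95,98]))
go(.453,-.0775,.20,18.7)
E
```

```text
(array([ 0.57953544, -0.13716553]), array([ 0.58286505, -0.13862665]), (64.78433990478516, 24.61330223083496), np.float32(87.180565), np.int32(452))
pos [ 0.6105 -0.1378  0.2161] yaw 0.94 z [ 3.6e-03  1.0e-04 -1.0e+00] -> shift [-0.0283  0.0004  0.186 ] spin 0.0655 j7 [-0.37  0.35] t 35.25
[0.29589456 0.30644454 0.31130236 0.3135186  0.31474399]
pos [ 0.6105 -0.1378  0.2161] yaw 0.94 z [ 3.6e-03  1.0e-04 -1.0e+00] -> shift [-0.1566 -0.0628  0.0156] spin -0.3101 j7 [-0.37  0.35] t 35.25
```

View pics/w12.png

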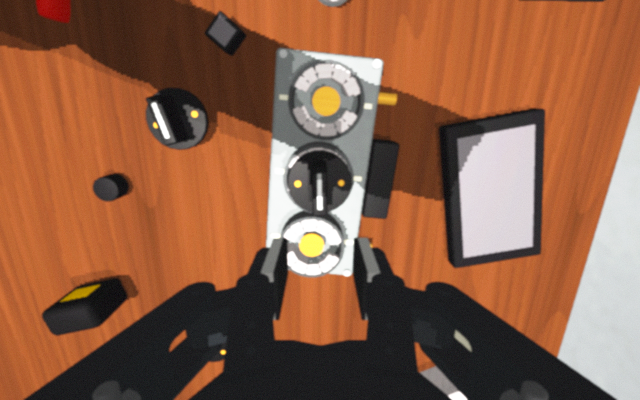

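Run:
```python
from meas import *
f=np.load('w12.npz');im,D,K,P=[f[k] for k in('im','D','K','P')]
X=cloud(D,K,P); print(np.nanmedian(X[180:206,318:323,2]), np.nanmedian(X[186:200,296:303,2]))
print(wing(im,K,P,(.6097,-.1374),rad=.022,z=.096))
print(wing(im,K,P,(.453,-.0775)))
```

```text
0.09655107095903576 0.06398773360209067
(array([ 0.61044282, -0.14089369]), array([ 0.61078986, -0.13884201]), (6.511279582977295, 34.23564910888672), np.float32(90.813324), np.int32(203))
(array([ 0.4537801 , -0.07936878]), array([ 0.45371552, -0.07913133]), (7.349699020385742, 36.00368118286133), np.float32(106.09681), np.int32(272))
```

```bash
python3 -c "
from h import *
go(.4537,-.0791,.20,16.1)"
```

```text
pos [ 0.6105 -0.1378  0.2161] yaw 0.94 z [ 3.6e-03  1.0e-04 -1.0e+00] -> shift [-0.1559 -0.0612  0.0156] spin -0.2647 j7 [-0.37  0.35] t 35.25
```

Request:
send_rows:
  steps:
    - [[-0.04,-0.015,0],-0.1]
    - [[-0.09,-0.035,0.005],-0.2]
    - [[-0.14,-0.055,0.01],-0.265]
    - [[-0.156,-0.061,0.0155],-0.265]
    - [[-0.156,-0.061,0.0155],-0.265]
    - [[-0.156,-0.061,0.0155],-0.265]
    - [[-0.156,-0.061,0.0155],-0.265]
    - [[-0.156,-0.061,0.0155],-0.265]

```text
clock: 36.25
position: [0.4531, -0.0794, 0.1974]
ee_rot: [0.99, 0.14, -0.0, 0.0]
ft_force: [-1.0, -0.5, 0.0]
grip_width: 0.401
```

```bash
python3 lookw.py w13 .4537 -.0791
```

```text
(array([ 0.45395697, -0.07930342]), array([ 0.45408032, -0.07967407]), (3.987039804458618, 34.44724655151367), np.float32(106.08671), np.int32(173))
pos [ 0.453  -0.0793  0.1974] yaw 16.1 z [-4.e-04 -5.e-04 -1.e+00] -> shift [0.001  0.0006 0.1674] spin 0.0002 j7 [-0.56  0.34] t 36.3
```

View pics/w13.png

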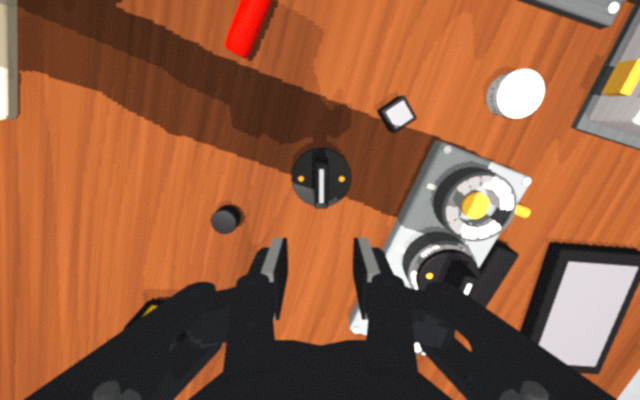

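Request:
send_rows:
  steps:
    - [[0,0,0.05],0]
    - [[0.0005,0.0004,0.1],0]
    - [[0.0005,0.0006,0.14],0]
    - [[0.0005,0.0006,0.158],0]
    - [[0.0005,0.0006,0.165],0]
    - [[0.0005,0.0006,0.167],0]
    - [[0.0005,0.0006,0.167],0]
    - [[0.0005,0.0006,0.167],0]

```text
clock: 37.3
position: [0.4539, -0.0794, 0.0312]
ee_rot: [0.99, 0.14, 0.001, -0.0]
ft_force: [0.2, -0.1, 0.8]
grip_width: 0.401
```

Request:
send_rows:
  steps:
    - [[0,0,0],0]
    - [[0,0,0],0]
    - [[0,0,0],0]
    - [[0,0,0],0]
    - [[0,0,-0.02],0]
    - [[0,0,-0.06],0]
    - [[0,0,-0.1],0]
    - [[0,0,-0.12],0]
  hand: 0

```text
clock: 38.3
position: [0.4539, -0.0796, 0.1524]
ee_rot: [0.99, 0.14, 0.001, -0.0]
ft_force: [0.8, -0.3, -0.9]
grip_width: 0.153
```

```bash
python3 look.py w14; python3 -c "
from h import *
go(.6159,-.0583,.16,85.2)"
```

```text
pos [ 0.4548 -0.0796  0.1541] yaw 16.1 z [ 0.0043  0.001  -1.    ] -> shift [-0.4156 -0.2027  0.1522] spin 0.2811 j7 [-0.58  0.37] t 38.35
pos [ 0.4548 -0.0796  0.1541] yaw 16.1 z [ 0.0043  0.001  -1.    ] -> shift [ 0.1607  0.0242 -0.0052] spin -1.2059 j7 [-0.58  0.37] t 38.35
```

View pics/w14.png

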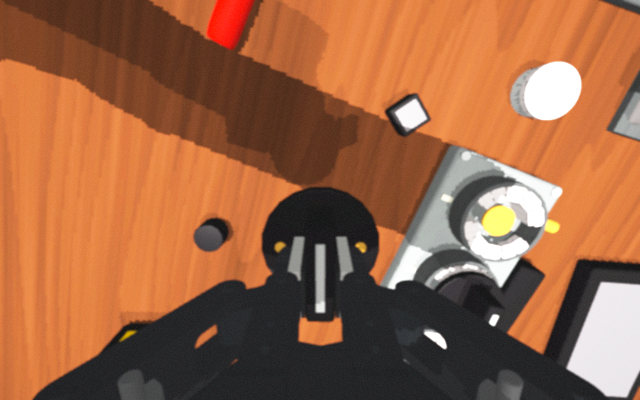

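Request:
send_rows:
  steps:
    - [[0.02,0.003,-0.005],-0.15]
    - [[0.04,0.006,-0.005],-0.3]
    - [[0.06,0.01,-0.005],-0.45]
    - [[0.08,0.012,-0.005],-0.6]
    - [[0.1,0.015,-0.005],-0.76]
    - [[0.12,0.02,-0.005],-0.91]
    - [[0.14,0.022,-0.005],-1.06]
    - [[0.1605,0.024,-0.005],-1.205]

```text
clock: 39.35
position: [0.6144, -0.0579, 0.1542]
ee_rot: [0.735, 0.678, -0.001, -0.001]
ft_force: [-0.2, 0.0, -2.3]
grip_width: 0.151
```

Request:
send_rows:
  steps:
    - [[0,0,0],0]
    - [[0,0,0],0]
    - [[0,0,0],0]
    - [[0,0,0],0]
    - [[0,0,0],0]
    - [[0,0,0],0]
    - [[0,0,0],0]
    - [[0,0,0],0]

```text
clock: 40.35
position: [0.6142, -0.058, 0.1556]
ee_rot: [0.736, 0.677, 0.0, -0.0]
ft_force: [-0.2, -0.2, -1.6]
grip_width: 0.151
```

```bash
python3 -c "
from h import *
go(.6160,-.0583,.088,85.2)"
```

```text
pos [ 0.6142 -0.058   0.1556] yaw 85.16 z [ 0.e+00  1.e-04 -1.e+00] -> shift [-0.0001  0.0018  0.0676] spin -0.0007 j7 [-0.39  1.66] t 40.35
```

Request:
send_rows:
  steps:
    - [[0,0.0018,0.03],0]
    - [[0,0.0018,0.055],0]
    - [[0,0.0018,0.0676],0]
    - [[0,0.0018,0.0676],0]
    - [[0,0.0018,0.071],0]
    - [[0,0.0018,0.075],0]
    - [[0,0.0018,0.079],0]
    - [[0,0.0018,0.081],0]

```text
clock: 41.35
position: [0.6159, -0.058, 0.0743]
ee_rot: [0.736, 0.677, -0.0, -0.0]
ft_force: [-0.2, 0.2, -1.3]
grip_width: 0.153
```

Request:
send_rows:
  steps:
    - [[0,0,0.002],0]
    - [[0,0,0.004],0]
    - [[0,0,0.006],0]
    - [[0,0,0.008],0]
    - [[0,0,0.01],0]
    - [[0,0,0.011],0]
    - [[0,0,0.011],0]
    - [[0,0,0.011],0]

```text
clock: 42.35
position: [0.6161, -0.058, 0.0651]
ee_rot: [0.736, 0.677, 0.0, -0.0]
ft_force: [-8.4, 2.2, 18.6]
grip_width: 0.152
```

Request:
send_rows:
  steps:
    - [[0,0,0],0.12]
    - [[0,0,0],0.24]
    - [[0,0,0],0.36]
    - [[0,0,0],0.48]
    - [[0,0,0],0.6]
    - [[0,0,0],0.72]
    - [[0,0,0],0.84]
    - [[0,0,0],0.96]

```text
clock: 43.35
position: [0.6176, -0.0593, 0.0652]
ee_rot: [0.966, 0.258, 0.002, 0.001]
ft_force: [0.0, -2.9, 10.6]
grip_width: 0.148
```

Request:
send_rows:
  steps:
    - [[0,0,0],0.12]
    - [[0,0,0],0.24]
    - [[0,0,0],0.36]
    - [[0,0,0],0.46]
    - [[0,0,0],0.51]
    - [[0,0,0],0.51]
    - [[0,0,0],0.51]
    - [[0,0,0],0.51]

```text
clock: 44.35
position: [0.6172, -0.0594, 0.0651]
ee_rot: [1.0, 0.008, 0.001, 0.001]
ft_force: [-1.5, -2.2, 12.8]
grip_width: 0.151
```

Request:
send_rows:
  steps:
    - [[0,0,0],0]
    - [[0,0,0],0]
    - [[0,0,0],0]
    - [[0,0,-0.01],0]
    - [[0,0,-0.04],0]
    - [[0,0,-0.09],0]
    - [[0,0,-0.14],0]
    - [[0,0,-0.15],0]
  hand: 0.4

```text
clock: 45.35
position: [0.6174, -0.0587, 0.2176]
ee_rot: [1.0, 0.008, 0.003, -0.0]
ft_force: [-0.0, 1.1, -0.7]
grip_width: 0.399
```

```bash
python3 look.py w15
python3 - <<'E'
from meas import *
f=np.load('w15.npz');im,D,K,P=[f[k] for k in('im','D','K','P')]
X=cloud(D,K,P)
for c in((.616,-.0583),(.6097,-.1374)):
  r=wing(im,K,P,c,rad=.022,z=.096); print(r); q=proj([*r[1],.096],K,P)[0].astype(int);print(q,np.nanmedian(X[q[1]-8:q[1]+8,q[0]-1:q[0]+2,2]))
go(.464,-.3764,.2,-39.3)
E
```

```text
pos [ 0.617  -0.0584  0.2168] yaw 0.93 z [ 4.2e-03  6.0e-04 -1.0e+00] -> shift [-0.6169 -0.0684  0.2143] spin 0.0163 j7 [-0.65  0.3 ] t 45.4
(array([ 0.61715286, -0.06479728]), array([ 0.61706555, -0.06250644]), (5.589902877807617, 28.771347045898438), np.float32(90.79859), np.int32(141))
[319 195] 0.09669716319590152
(array([ 0.61045032, -0.13883946]), array([ 0.61071069, -0.13874867]), (5.034985065460205, 34.64997863769531), np.float32(90.58478), np.int32(164))
[311 268] 0.09686433749448126
pos [ 0.617  -0.0584  0.2168] yaw 0.93 z [ 4.2e-03  6.0e-04 -1.0e+00] -> shift [-0.1583  0.3154  0.016 ] spin 0.7022 j7 [-0.65  0.3 ] t 45.4
```

View pics/w15.png

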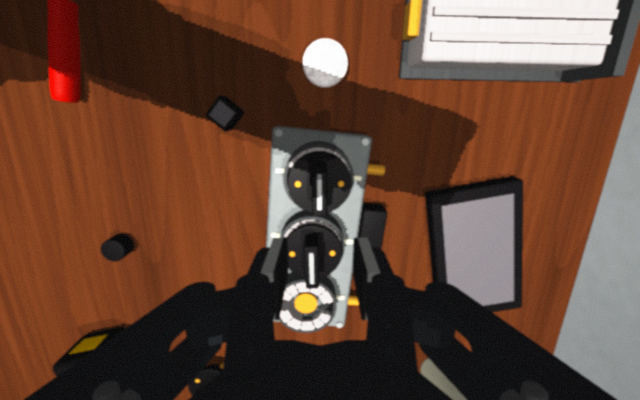

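Request:
send_rows:
  steps:
    - [[-0.02,0.04,0],0.09]
    - [[-0.04,0.08,0.005],0.18]
    - [[-0.06,0.12,0.01],0.27]
    - [[-0.08,0.16,0.015],0.36]
    - [[-0.1,0.2,0.015],0.45]
    - [[-0.12,0.24,0.015],0.54]
    - [[-0.14,0.28,0.015],0.63]
    - [[-0.158,0.315,0.016],0.702]
  hand: 0.36

```text
clock: 46.4
position: [0.4606, -0.378, 0.1967]
ee_rot: [0.941, -0.339, -0.001, -0.0]
ft_force: [0.5, -0.1, 0.2]
grip_width: 0.36
```

Request:
send_rows:
  steps:
    - [[0,0,0],0]
    - [[0,0,0],0]
    - [[0,0,0],0]
    - [[0,0,0],0]
    - [[0,0,0],0]
    - [[0,0,0],0]
    - [[0,0,0],0]
    - [[0,0,0],0]

```text
clock: 47.4
position: [0.4632, -0.3757, 0.1975]
ee_rot: [0.942, -0.336, -0.0, -0.0]
ft_force: [-0.8, 0.3, 0.7]
grip_width: 0.363
```

```bash
python3 lookw.py w16 .464 -.3764 .03
```

```text
(array([ 0.46335393, -0.37674449]), array([ 0.46342386, -0.37668826]), (34.445125579833984, 5.981545925140381), np.float32(50.69993), np.int32(237))
pos [ 0.4632 -0.3757  0.1975] yaw -39.28 z [ 0.e+00  1.e-04 -1.e+00] -> shift [0.0008 0.0006 0.1675] spin 0.0003 j7 [-0.22  0.26] t 47.45
```

View pics/w16.png

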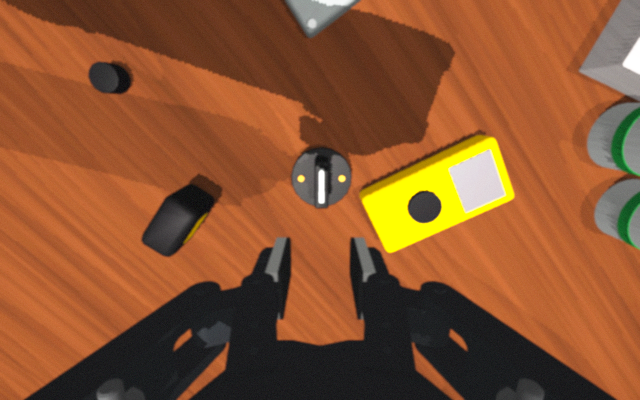

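Request:
send_rows:
  steps:
    - [[0.0005,0,0.05],0]
    - [[0.0006,0.0004,0.1],0]
    - [[0.0006,0.0006,0.14],0]
    - [[0.0006,0.0006,0.158],0]
    - [[0.0006,0.0006,0.165],0]
    - [[0.0006,0.0006,0.167],0]
    - [[0.0006,0.0006,0.167],0]
    - [[0.0006,0.0006,0.167],0]

```text
clock: 48.45
position: [0.4638, -0.3768, 0.0314]
ee_rot: [0.942, -0.336, 0.001, 0.0]
ft_force: [-0.1, 0.4, 0.3]
grip_width: 0.361
```

Request:
send_rows:
  steps:
    - [[0,0,0],0]
    - [[0,0,0],0]
    - [[0,0,0],0]
    - [[0,0,0],0]
    - [[0,0,-0.02],0]
    - [[0,0,-0.06],0]
    - [[0,0,-0.1],0]
    - [[0,0,-0.12],0]
  hand: 0

```text
clock: 49.45
position: [0.4636, -0.3772, 0.1532]
ee_rot: [0.942, -0.336, 0.001, 0.0]
ft_force: [0.6, 0.1, -2.1]
grip_width: 0.155
```

```bash
python3 look.py w17; python3 -c "
from h import *
go(.6027,-.2172,.16,85.2)"
```

```text
pos [ 0.4641 -0.3776  0.1546] yaw -39.3 z [ 0.0037 -0.0019 -1.    ] -> shift [-0.599   0.0019  0.1521] spin -0.6859 j7 [-0.2   0.29] t 49.5
pos [ 0.4641 -0.3776  0.1546] yaw -39.3 z [ 0.0037 -0.0019 -1.    ] -> shift [ 0.0056 -0.2119 -0.0052] spin -2.1729 j7 [-0.2   0.29] t 49.5
```

View pics/w17.png

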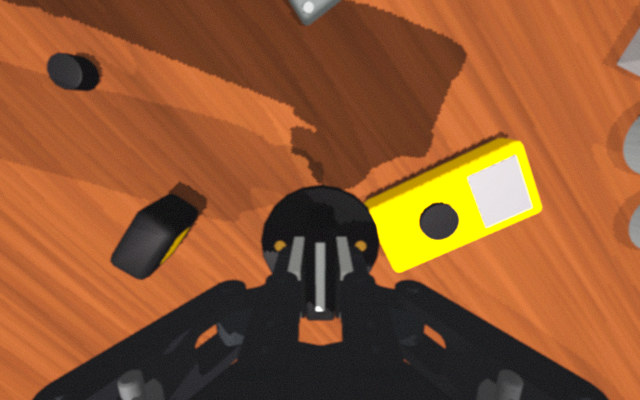

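Held and centred, head at (320,240). Carrying it to the free socket.

Request:
send_rows:
  steps:
    - [[0,-0.015,-0.005],-0.17]
    - [[0.002,-0.03,-0.005],-0.34]
    - [[0.003,-0.05,-0.005],-0.51]
    - [[0.003,-0.07,-0.005],-0.68]
    - [[0.004,-0.09,-0.005],-0.85]
    - [[0.004,-0.11,-0.005],-1.02]
    - [[0.004,-0.13,-0.005],-1.19]
    - [[0.005,-0.15,-0.005],-1.36]

```text
clock: 50.5
position: [0.562, -0.2627, 0.1544]
ee_rot: [0.943, 0.334, -0.001, -0.001]
ft_force: [-0.2, 0.1, -1.0]
grip_width: 0.149
```

```bash
python3 -c "
from h import *
go(.6027,-.2172,.16,85.2)"
```

```text
pos [ 0.562  -0.2627  0.1544] yaw 38.97 z [-1.6e-03  8.0e-04 -1.0e+00] -> shift [ 0.0602 -0.0097 -0.0056] spin -0.8069 j7 [-0.19  1.28] t 50.5
```

Request:
send_rows:
  steps:
    - [[0.012,-0.002,0],-0.16]
    - [[0.024,-0.004,0],-0.32]
    - [[0.036,-0.006,0],-0.48]
    - [[0.048,-0.008,0],-0.64]
    - [[0.06,-0.0097,0],-0.807]
    - [[0.06,-0.0097,0],-0.807]
    - [[0.06,-0.0097,0],-0.807]
    - [[0.06,-0.0097,0],-0.807]

```text
clock: 51.5
position: [0.6024, -0.2191, 0.1553]
ee_rot: [0.739, 0.674, -0.0, -0.0]
ft_force: [0.2, -0.2, -1.2]
grip_width: 0.149
```

Request:
send_rows:
  steps:
    - [[0,0,0],0]
    - [[0,0,0],0]
    - [[0,0,0],0]
    - [[0,0,0],0]
    - [[0,0,0],0]
    - [[0,0,0],0]
    - [[0,0,0],0]
    - [[0,0,0],0]

```text
clock: 52.5
position: [0.6029, -0.2185, 0.1555]
ee_rot: [0.738, 0.675, 0.0, -0.0]
ft_force: [-0.2, -0.9, -1.6]
grip_width: 0.148
```

```bash
python3 -c "
from h import *
go(.6027,-.2172,.088,85.2)"
```

```text
pos [ 0.6029 -0.2185  0.1555] yaw 84.88 z [-0.e+00  1.e-04 -1.e+00] -> shift [ 0.0013 -0.0004  0.0675] spin -0.0056 j7 [-0.14  1.94] t 52.5
```

Request:
send_rows:
  steps:
    - [[0.0013,-0.0004,0.03],-0.005]
    - [[0.0013,-0.0004,0.055],-0.005]
    - [[0.0013,-0.0004,0.0675],-0.005]
    - [[0.0013,-0.0004,0.0675],-0.005]
    - [[0.0013,-0.0004,0.071],-0.005]
    - [[0.0013,-0.0004,0.075],-0.005]
    - [[0.0013,-0.0004,0.079],-0.005]
    - [[0.0013,-0.0004,0.081],-0.005]

```text
clock: 53.5
position: [0.6026, -0.2171, 0.0743]
ee_rot: [0.736, 0.677, 0.0, -0.0]
ft_force: [0.3, 0.4, -1.1]
grip_width: 0.15
```

Request:
send_rows:
  steps:
    - [[0,0,0.002],0]
    - [[0,0,0.004],0]
    - [[0,0,0.006],0]
    - [[0,0,0.008],0]
    - [[0,0,0.01],0]
    - [[0,0,0.011],0]
    - [[0,0,0.011],0]
    - [[0,0,0.011],0]

```text
clock: 54.5
position: [0.6027, -0.2171, 0.0651]
ee_rot: [0.736, 0.677, 0.0, -0.0]
ft_force: [-8.1, 4.0, 18.4]
grip_width: 0.15
```

Request:
send_rows:
  steps:
    - [[0,0,0],0.12]
    - [[0,0,0],0.24]
    - [[0,0,0],0.36]
    - [[0,0,0],0.48]
    - [[0,0,0],0.6]
    - [[0,0,0],0.72]
    - [[0,0,0],0.84]
    - [[0,0,0],0.96]

```text
clock: 55.5
position: [0.6039, -0.2186, 0.0652]
ee_rot: [0.966, 0.258, 0.001, 0.001]
ft_force: [-0.5, -1.4, 9.8]
grip_width: 0.15
```

Request:
send_rows:
  steps:
    - [[0,0,0],0.12]
    - [[0,0,0],0.24]
    - [[0,0,0],0.36]
    - [[0,0,0],0.46]
    - [[0,0,0],0.51]
    - [[0,0,0],0.51]
    - [[0,0,0],0.51]
    - [[0,0,0],0.51]

```text
clock: 56.5
position: [0.6036, -0.2187, 0.0651]
ee_rot: [1.0, 0.008, 0.001, 0.001]
ft_force: [-2.0, -1.5, 11.1]
grip_width: 0.154
```

Request:
send_rows:
  steps:
    - [[0,0,0],0]
    - [[0,0,0],0]
    - [[0,0,0],0]
    - [[0,0,-0.01],0]
    - [[0,0,-0.04],0]
    - [[0,0,-0.09],0]
    - [[0,0,-0.14],0]
    - [[0,0,-0.15],0]
  hand: 0.4

```text
clock: 57.5
position: [0.6037, -0.2181, 0.2176]
ee_rot: [1.0, 0.008, 0.003, 0.001]
ft_force: [-0.4, 0.8, -0.0]
grip_width: 0.401
```

```bash
python3 look.py w18
python3 - <<'E'
from meas import *
f=np.load('w18.npz');im,D,K,P=[f[k] for k in('im','D','K','P')]
X=cloud(D,K,P)
for c in((.616,-.0583),(.6097,-.1374),(.6027,-.2172)):
  r=wing(im,K,P,c,rad=.022,z=.096); print(r); q=proj([*r[1],.096],K,P)[0].astype(int);print(q,np.nanmedian(X[q[1]-8:q[1]+8,q[0]-1:q[0]+2,2]))
go(.45,-.12,.35,1)
E
```

```text
pos [ 0.6035 -0.2178  0.2169] yaw 0.93 z [ 4.1e-03 -6.0e-04 -1.0e+00] -> shift [-0.6008 -0.2278  0.2143] spin 0.0163 j7 [-0.38  0.59] t 57.55
(array([ 0.61712546, -0.07066271]), array([ 0.61735449, -0.07103321]), (6.184642791748047, 11.61539363861084), np.float32(91.80552), np.int32(145))
[339   8] 0.0967892282665336
(array([ 0.61040812, -0.13726748]), array([ 0.61009375, -0.13773537]), (4.137391090393066, 34.30244064331055), np.float32(91.52859), np.int32(222))
[328  98] 0.096682626609156
(array([ 0.60342859, -0.2197376 ]), array([ 0.60330615, -0.21837938]), (5.597541332244873, 34.27764892578125), np.float32(90.84844), np.int32(205))
[319 191] 0.09674051323973787
pos [ 0.6035 -0.2178  0.2169] yaw 0.93 z [ 4.1e-03 -6.0e-04 -1.0e+00] -> shift [-0.1514 -0.1002 -0.1338] spin -0.0011 j7 [-0.38  0.59] t 57.55
```

View pics/w18.png

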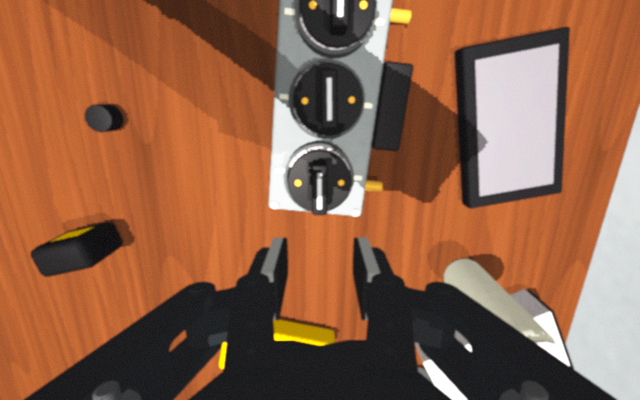

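Request:
send_rows:
  steps:
    - [[0,0,-0.05],0]
    - [[-0.02,0.03,-0.1],0]
    - [[-0.04,0.06,-0.13],0]
    - [[-0.06,0.1,-0.13],0]
    - [[-0.06,0.1,-0.13],0]
    - [[-0.06,0.1,-0.13],0]
    - [[-0.06,0.1,-0.13],0]
    - [[-0.06,0.1,-0.13],0]

```text
clock: 58.55
position: [0.5449, -0.3172, 0.3431]
ee_rot: [1.0, 0.009, -0.0, -0.0]
ft_force: [-1.0, -0.3, 0.1]
grip_width: 0.401
```

Run:
```python
from meas import *
im,D,K,P,i=shot('top')
c=im[140:280,120:420]; cv2.imwrite('pics/t19.png',cv2.resize(c,None,fx=2.6,fy=2.6,interpolation=cv2.INTER_CUBIC))
c=im[180:270,130:200]; cv2.imwrite('pics/t19r.png',cv2.resize(c,None,fx=6,fy=6,interpolation=cv2.INTER_CUBIC))
hsv=cv2.cvtColor(im,cv2.COLOR_BGR2HSV)
m=(im.max(2)<95).astype(np.uint8); m[:,:172]=0;m[:,190:]=0;m[:185]=0;m[268:]=0
n,l,s,_=cv2.connectedComponentsWithStats(m);k=1+np.argmax(s[1:,4]);v,u=np.nonzero(l==k)
r=cv2.minAreaRect((onplane(np.c_[u,v],.028,K,P)[:,:2]*1000).astype(np.float32));print('bar',r)
X=cloud(D,K,P);print(np.nanmedian(X[v,u,2]))
m=((hsv[...,2]>150)&(hsv[...,1]<150)).astype(np.uint8);m[:,:130]=0;m[:,197:]=0;m[:180]=0;m[272:]=0
m=cv2.morphologyEx(m|(l==k).astype(np.uint8),cv2.MORPH_CLOSE,np.ones((9,9)));v,u=np.nonzero(m)
print('rack',cv2.minAreaRect((onplane(np.c_[u,v],.006,K,P)[:,:2]*1000).astype(np.float32)))
```

```text
bar ((489.3790283203125, 449.6941223144531), (176.0199432373047, 33.12990188598633), 1.8676337003707886)
0.02618272166241642
rack ((483.254150390625, 510.3248291015625), (249.59027099609375, 186.9224395751953), 4.085331439971924)
```

View pics/t19.png

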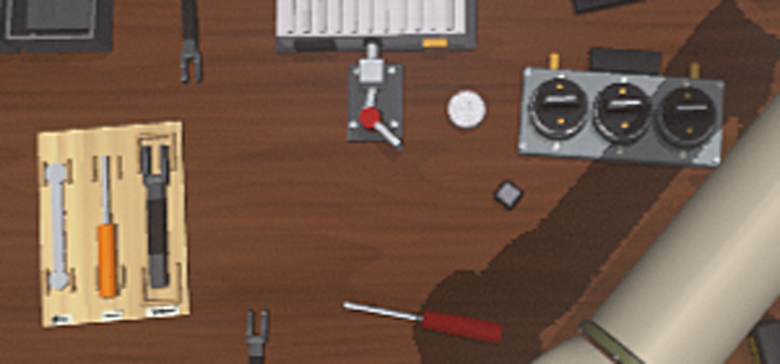

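View pics/t19r.png

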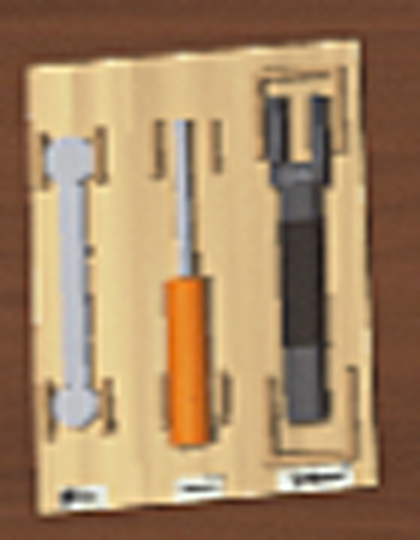

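```bash
python3 -c "
from workcell import manip
print(manip.hand_in())"
```

```text
the job is handed in; nothing more can be done
None
```

The bay is ready and handed in at about 58.6 s of the 210 s allowed. `hand_in` reports no verdict.

- **Clamp:** I used the largest bar (about 178 mm long; the other two were clearly shorter) over the lever blade and swung it past the dead point. Force on the tool fell to almost nothing as it snapped shut. The last overhead picture shows the blade at about 226° from the cradle's x axis. That matches fully shut, but it was read from the picture, not from the joint.
- **Bar:** It lies flat in its own place in the rack, about 1 mm from the centre with its long axis 2° off the rack's.
- **Fuse carriers:** All three were present and went in after the clamp was shut. Each was pushed down, turned about 84° clockwise to the stop, and released. Afterwards the wing tops stood at 0.097 m, so the carriers sit about 9.4 mm below the socket faces. The wings are about 84–85° or more off the notches and within about 1 mm of the sockets I had measured. The carrier in the socket nearest the clamp was partly cut off in the last close-up, so its position comes from the picture taken just after it locked.
- **Bystanders:** I touched none of them, and the ones I could see looked unmoved. The arm blocked part of the last overhead view, so I did not re-measure the multimeter, tape measure and knob cap at the end.
- **Disagreement:** The top camera placed things 1–5 mm differently from the wrist camera. I used the wrist camera for positions and the top camera only for comparisons within one picture.

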